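# Zero the coating thickness gauge and take a reading on the test panel

### The job

Check the paint thickness on the sprayed test panel. Draw the thickness gauge up out of its dock, zero it by holding its sprung probe upright on the middle of the bare steel zero plate for a full second, then set the probe inside the circle drawn on the tilted panel with the gauge square to the panel, and finish there, still holding the gauge steady against it. Press lightly both times (probe pushed part of the way in, never hard onto its stop) and leave the panel's tilt and the other things on the bench as they are.

Things in the scene. Friction and masses are not known exactly. Their poses are not given: they have to be found in the camera images.
- gauge_mid (a point): middle of the coating thickness gauge's body, a loose grey hand-held instrument, 30 (x) x 46 (y) x 110 mm (z), 0.17 kg, upright in its dock; 55 mm to its top and underside. z up, away from the probe; display on the -x face; y across the 46 mm width, ribbed for gripping 13 to 38 mm above this point. The probe stands 18 mm out of the underside on the z axis: its free tip is 73 mm below
- gauge: the whole gauge with its probe; origin at the centre of the body's underside, 18 mm above the free probe tip; axes as gauge_mid
- probe_tip (a point): the tip of the gauge's probe, a round steel pin 11 mm in diameter with a 7 mm flat end and a brass collar (15 mm, look only); axes as the gauge
- gauge_probe (a joint): how far the probe is pushed into the gauge, m: 0 free, 0.008 at its stop. The spring takes about 1.4 N to start, 3.2 N at 4 mm, 5 N at the stop; past that it is rigid
- dock: fixed black plastic dock: base 100 x 92 x 6 mm, pocket walls 49 x 65 mm outside and 60 mm high, open at the top; origin on the bench under the pocket's centre. The gauge stands in the pocket with 1.5 mm of play, its underside on a ledge 28 mm above the bench (32 mm deep, 78 mm standing out): lift it straight up over 50 mm so that the probe clears too
- zero_plate: loose bare steel plate 54 x 74 x 7 mm on a black rubber pad 60 x 80 x 3 mm, 0.3 kg, lying flat; origin under its centre on the bench
- zero_spot (a point): the middle of the zero plate's steel face, 10 mm above the bench, at the centre of an engraved circle 27 mm in diameter; z up
- panel: brown sprayed test panel 70 (x) x 130 (y) x 10 mm (z) clamped on a fixed stand (base 130 x 190 mm, hinge held by friction); origin at the centre of its back, about 76 mm above the bench; z is its normal, out of the painted face, leaning 0.2 to 0.5 rad from vertical towards the robot; y along its long level side. Two 2 mm high clips overlap its upper edge by 10 mm, 50 mm from the middle
- mark (a point): centre, on the painted face, of the circle drawn in white paint marker on the panel (line 22 mm inside, 25 mm outside); within 40 mm of the panel's middle along y; axes as panel, z the outward normal
- tin: bystander: white sample tin 67 mm in diameter, 72 mm high; origin at its underside
- lid: bystander: tin lid, 65 mm in diameter, 10 mm high, lying flat; origin at its underside

How it is judged:
By the outcome, as a careful person would: the job done as asked, in the order asked, and still so for the second after the job is handed in, while the arm keeps its last pose, push and grip.
It also fails if it takes over 48 s, if anything falls off the work surface, if the arm or the gripper's body presses on something with over 40 N, if the wrist force passes 120 N, or if a joint passes its speed limit or range.

### The arm

A 6-joint arm with a two-finger parallel gripper is mounted at the origin on a cart in front of the work surface, level with it; the furniture and walls round the work are solid. World frame = base frame: x ahead of the robot, y to its left, z up, the work surface at z = 0. Lengths are in m, angles in degrees, forces in N, time in s.
With the tool pointing down it reaches from about 0.4 to 0.825 m from the base axis. Payload 7 kg.
Tool frame: the origin (TCP) lies midway between the tips of the shut fingers; the grasp point (between the pads) lies r.hold_point_z behind it (r.hold_point_z is the distance from the TCP to the grasp point, in m); z points along the fingers, x is the direction in which the jaws open and shut, and the axes are right-handed (so a half turn about z gives the same grasp; the last joint's range is limited). The gripper opens to 88 mm and grips with 3 to 60 N. Pads are 19 mm wide; open, the fingers measure 130 mm over their backs; the gripper's body (78 mm by 193 mm) begins 47 mm behind the grasp point.
Start: joints at [-52.191, 20.546, 0.682, 0, -70.136, -16.507], TCP at [0.245, -0.629, 0.227] pointing down, gripper open.
Joint ranges: [-176.03, 176.03], [-82.01, 121.73], [-58.28, 71.71], [-173.87, 95.51], [-174.79, -0.11], [-173.66, 173.66]. Speed limits (degrees/s): [136.94, 136.94, 172.46, 180, 180, 180].

### API

Orientations are given as [roll, pitch, yaw] about the fixed x, y, z axes, in that order (R = Rz(yaw) Ry(pitch) Rx(roll)).
In Python, from plant import get_state, viewer, close_job, r gives the robot as it stands.
- The arm moves only by the tool apply_moves, never from a script. Its argument "plan" is a list of rows, each a list of 3 entries, a list of its own where there are three numbers: the closure in counts, from 0 (fully open) to 255 (shut), then the shift along the tool's x, y, z in units of 50 mm (1.0 is 50 mm), then the turn about the tool's z in units of 6 degrees (1.0 is 6 degrees). A call has 1 to 12 rows; each row shifts and turns the commanded pose from where the row before left it, along the tool's axes as they then stand; what a row does not reach is not made up. A row lasts 1/8 s, in which the tool goes at most 62.5 mm and 10.7 degrees, less where a joint would pass 70% of its speed; a pose out of reach is approached as far as the arm can. A call is refused whole if a number of a shift passes 1 or a number of a turn 1, either way. A call with a gripper value outside its range is refused whole. The fingers move at their own pace and stop on an object; "squeeze" is the grip in N (left out, the last holds). Time passes only in rows, so rows that do not move let the fingers close. It gives the time, the measured TCP pose, the force and the opening at its end, in the units of the state.
- get_state(): the state, without advancing time (a new reading comes with each control period).
- viewer.capture(name): name is "scene" or "top" or "wrist"; returns a dict with "frame" (420x560x3 uint8, blue, green, red), "K" (3x3 intrinsics, pixels), "R" (3x3) and "t" (3): a world point X has camera coordinates R X + t; the wrist camera has in their place "mount" (4x4, takes a point from camera to tool coordinates, whose origin is the TCP and whose axes are the tool frame's). Camera axes: x right, y down, z forward; pixel columns grow to the right and rows downward; lengths in m; the calibration is good to about 2 mm. A picture is of the moment at which its call begins: read the wrist's pose just before it. There is no depth.
- close_job(): hands the job in, once; it reports no verdict.
The state is a dict: "time_s": time; "joints": joint angles; "qd": joint speeds; "joint_torque": joint torques, N m; "tcp_pos": TCP position; "eef_rot": TCP orientation; "contact_force": force on the tool from outside, world axes, zero at the start; "moment": the same for the moment, N m; "gripper_width": finger opening in m.
Only numpy, scipy, OpenCV 4.12 (cv2) and the standard library are available. Lean on these libraries where they do the work, as an engineer would, in place of code of your own. Each camera call takes 0.05 s, during which the arm holds its last target.

## Working session

There is one attempt and no reset: what is moved stays moved. The work goes in short steps, Python scripts to look and compute and a tool call to move; the robot and the scene stay as the last step left them, time stands still between calls to the robot, and variables do not carry over. Pictures are saved under pics/ and viewed, and the job is handed in when it is done.

Besides the shell and the picture viewer there is one more tool, called after "Emit:" by a JSON object that holds its "method" and its "body", one argument or row to a line. apply_moves: Moves the arm, as the interface text tells. Its arguments: {"type":"object","properties":{"plan":{"type":"array","items":{"type":"array"}},"squeeze":{"type":"number"}},"required":["plan"]}

```bash
ls; mkdir -p pics; python3 - <<'E'
from plant import get_state, viewer, r
import cv2
s=get_state();print(s);print(r.hold_point_z,[a for a in dir(r) if a[0]!='_'])
for n in("scene","top","wrist"):
    c=viewer.capture(n);cv2.imwrite(f"pics/{n}0.png",c["frame"]);print(n,{k:v for k,v in c.items() if k!="frame"})
E
```

```text
pics
{'time_s': 0.0, 'joints': array([-5.21902616e+01,  2.05923104e+01,  6.33074165e-01, -2.14011765e-02,
       -7.01358810e+01, -1.65067018e+01]), 'qd': array([ 0.06385831,  0.06803012,  0.0576067 ,  0.03012815, -0.02284879,
       -0.02638787]), 'joint_torque': array([-3.02793469e-04, -5.82718313e+01,  2.93053383e+01,  6.99729905e+00,
        6.70801266e-03, -1.37453117e-04]), 'tcp_pos': array([ 0.24502366, -0.62842145,  0.22560347]), 'eef_rot': array([-1.79992261e+02, -9.69138169e-02,  1.11295741e+02]), 'contact_force': array([ 0.08763855, -0.25208192, -0.03574628]), 'moment': array([ 0.04815839, -0.00453444, -0.04481357]), 'gripper_width': 0.08770848968940406}
0.0188 ['Unreachable', 'hold_point_z']
scene {'K': array([[487.07294895,   0.        , 277.0092065 ],
       [  0.        , 487.07294895, 216.35378202],
       [  0.        ,   0.        ,   1.        ]]), 'R': array([[-0.88573247, -0.46384562, -0.01803396],
       [-0.2454492 ,  0.50096264, -0.82993441],
       [ 0.39399578, -0.73067344, -0.55756941]]), 't': array([0.48402771, 0.21474936, 0.97889521])}
top {'K': array([[5
[... 164 characters left out ...]
946922, -0.99991778,  0.00864697],
       [-0.99602278, -0.01019777, -0.08851345],
       [ 0.08859435, -0.00777443, -0.99603745]]), 't': array([0.00410043, 0.568583  , 1.05475511])}
wrist {'K': array([[350.81644001,   0.        , 273.70992713],
       [  0.        , 350.81644001, 203.55272705],
       [  0.        ,   0.        ,   1.        ]]), 'mount': array([[ 9.99999656e-01,  7.26115638e-04, -4.01504363e-04,
        -4.90283937e-04],
       [-5.73084671e-04,  9.54370593e-01,  2.98624249e-01,
        -8.17029366e-02],
       [ 6.00019694e-04, -2.98623916e-01,  9.54370681e-01,
        -1.58662801e-01],
       [ 0.00000000e+00,  0.00000000e+00,  0.00000000e+00,
         1.00000000e+00]])}
```

View pics/scene0.png

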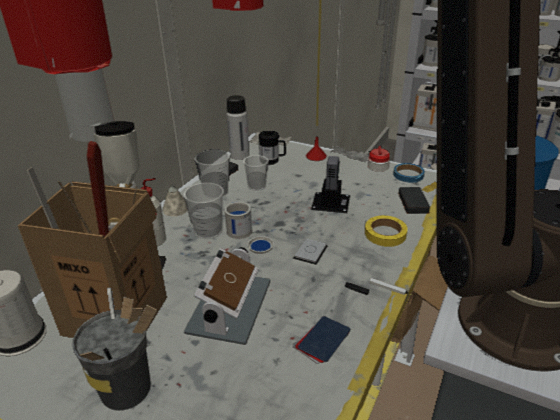

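View pics/top0.png

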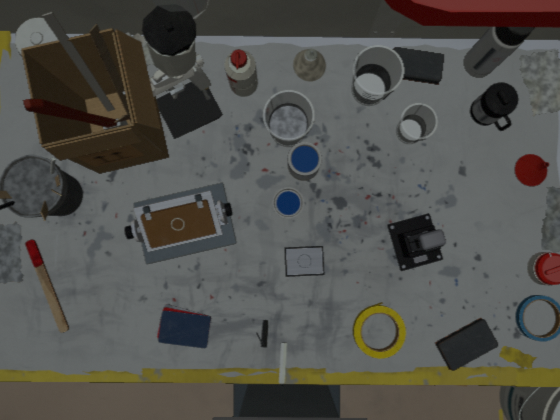

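View pics/wrist0.png

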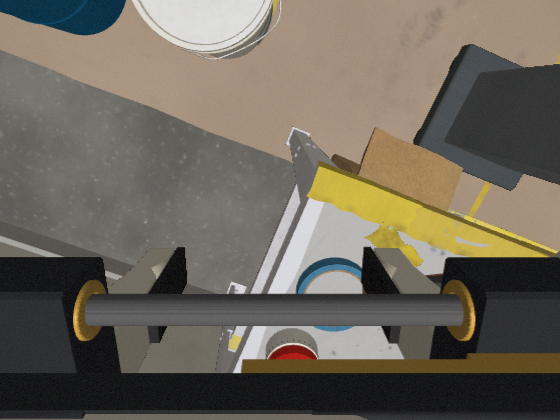

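```bash
cat > h.py <<'E'
import numpy as np,cv2
from plant import get_state, viewer, r
from scipy.spatial.transform import Rotation as Ro
def cap(n):
    s=get_state();c=viewer.capture(n)
    if n=="wrist":
        Rt=Ro.from_euler('xyz',s["eef_rot"],degrees=True).as_matrix();T=np.eye(4);T[:3,:3]=Rt;T[:3,3]=s["tcp_pos"]
        W=np.linalg.inv(T@c["mount"]);c["R"]=W[:3,:3];c["t"]=W[:3,3]
    return c
def proj(c,X):
    p=(c["R"]@np.atleast_2d(X).T).T+c["t"];q=(c["K"]@p.T).T;return q[:,:2]/q[:,2:]
def onz(c,px,z):
    d=c["R"].T@np.linalg.inv(c["K"])@np.array([px[0],px[1],1.]);o=-c["R"].T@c["t"];return o+d*(z-o[2])/d[2]
def crop(c,name,x0,x1,y0,y1,k):
    f=c["frame"][y0:y1,x0:x1];cv2.imwrite("pics/"+name+".png",cv2.resize(f,None,fx=k,fy=k,interpolation=cv2.INTER_CUBIC))
def tri(c1,p1,c2,p2):
    A=[];b=[]
    P1=c1["K"]@np.c_[c1["R"],c1["t"]];P2=c2["K"]@np.c_[c2["R"],c2["t"]]
    X=cv2.triangulatePoints(P1,P2,np.array(p1,float),np.array(p2,float));return (X[:3]/X[3]).ravel()
E
python3 - <<'E'
from h import *
t=cap("top");s=cap("scene")
crop(t,"t_pan",110,250,170,280,5.5);crop(t,"t_dock",270,470,190,300,4)
crop(s,"s_pan",180,290,230,350,5);crop(s,"s_dock",280,380,140,270,4.5)
print(onz(t,(305,261),.01))
E
```

```text
[ 0.47064398 -0.02849485  0.01      ]
```

View pics/t_pan.png

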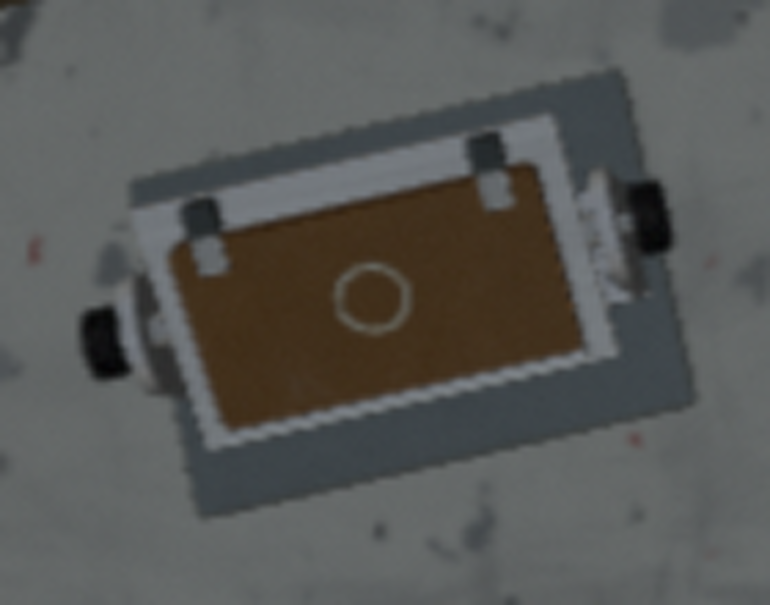

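View pics/t_dock.png

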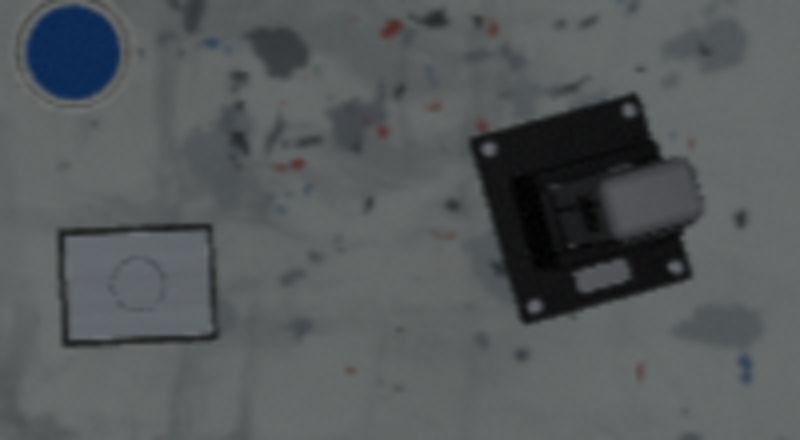

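View pics/s_pan.png

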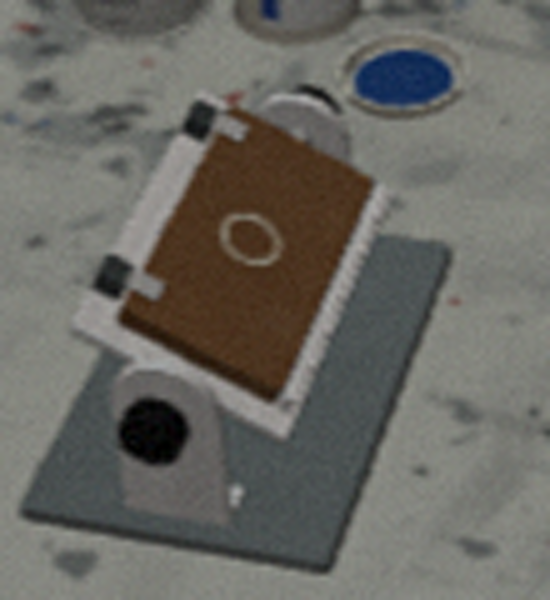

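View pics/s_dock.png

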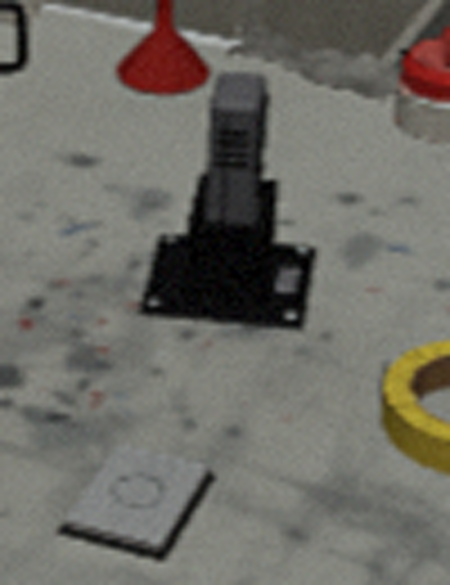

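```bash
cat > fit.py <<'E'
from h import *
from scipy.optimize import least_squares
t=cap("top");s=cap("scene")
def o(p,x0,y0,k):return (np.array(p,float)+.5)/k-.5+np.array([x0,y0])
# panel
tp=o([(170,247),(541,162),(585,348),(228,430)],110,170,5.5);sp=o([(120,313),(232,106),(384,183),(278,396)],180,230,5)
L=np.array([(35,65,0),(35,-65,0),(-35,-65,0),(-35,65,0)])/1000
def W(p):
    return Ro.from_euler('ZYX',[p[3],-p[4],0])
def res(p):
    X=W(p).apply(L)+p[:3];return np.r_[(proj(t,X)-tp).ravel(),(proj(s,X)-sp).ravel()]
f=least_squares(res,[.53,.2,.085,.2,.35])
print("panel face",f.x,np.degrees(f.x[3:]),np.abs(f.fun).max(),f.fun.round(1))
mt=o((373,298),110,170,5.5);ms=o((251,240),180,230,5)
M=tri(t,mt,s,ms);print("mark tri",M, "local",W(f.x).inv().apply(M-f.x[:3]))
# plate
for p in [(138,284)]: print("plate",onz(t,o(p,270,190,4),.01))
sc=o((137,490),280,140,4.5);print("plate sc",onz(s,sc,.01))
D=[(472,138),(635,95),(691,277),(526,323)]
X=np.array([onz(t,o(p,270,190,4),.006) for p in D]);print(X,X.mean(0))
for a,b in((0,1),(1,2),(2,3),(3,0)):
    d=X[b]-X[a];print(np.linalg.norm(d),np.degrees(np.arctan2(d[1],d[0])))
E
python3 fit.py
```

```text
panel face [0.53873627 0.21678451 0.07861691 0.22736769 0.42919874] [13.02720904 24.59127644] 1.6716732532674143 [ 0.3  0.3  0.   1.1  0.7  0.7  0.1  0.2 -0.8 -0.3 -0.4  0.4 -1.7  0.
  0.  -0.4]
mark tri [0.5388181  0.21920742 0.08260309] local [0.00222794 0.00234211 0.00336417]
plate [ 0.47139045 -0.02670077  0.01      ]
plate sc [ 0.46998953 -0.02664364  0.01      ]
[[ 0.54815298 -0.19900905  0.006     ]
 [ 0.57132455 -0.28374759  0.006     ]
 [ 0.47765934 -0.31128061  0.006     ]
 [ 0.45334638 -0.22605263  0.006     ]] [ 0.51262081 -0.25502247  0.006     ]
0.08784954288414572 -74.70645891895126
0.09762806620596036 -163.61923250169718
0.08862803046953116 105.92184304366532
0.0985882678554434 15.920795655147733
```

Emit:
{"method": "apply_moves", "body": {
  "plan": [
    [0,[0.3,0.35,0],0],
    [0,[0.6,0.7,0],0],
    [0,[0.6,0.75,0],0],
    [0,[0.6,0.75,0],0],
    [0,[0.6,0.75,0],0],
    [0,[0.6,0.75,0],0],
    [0,[0.6,0.75,0],0],
    [0,[0.6,0.75,0],0.5],
    [0,[0.6,0.75,0],0.5],
    [0,[0.4,0.45,0],0],
    [0,[0,0,0],0]
  ],
  "squeeze": 25
}}

```text
time_s: 1.72
tcp_pos: [0.4654, -0.2506, 0.2268]
eef_rot: [180.0, 0.0, 105.5]
contact_force: [0.9, 0.4, 1.2]
gripper_width: 0.0877
```

```bash
python3 - <<'E'
from h import *
c=cap("wrist");s=get_state();print(s["tcp_pos"],s["eef_rot"],s["time_s"]);crop(c,"w1",0,560,0,420,1.4)
t=cap("top");crop(t,"t1",370,470,190,290,6)
E
```

```text
[ 0.46476787 -0.2515562   0.22669694] [ 1.79985285e+02 -3.46011420e-04  1.05443040e+02] 1.775
```

View pics/w1.png

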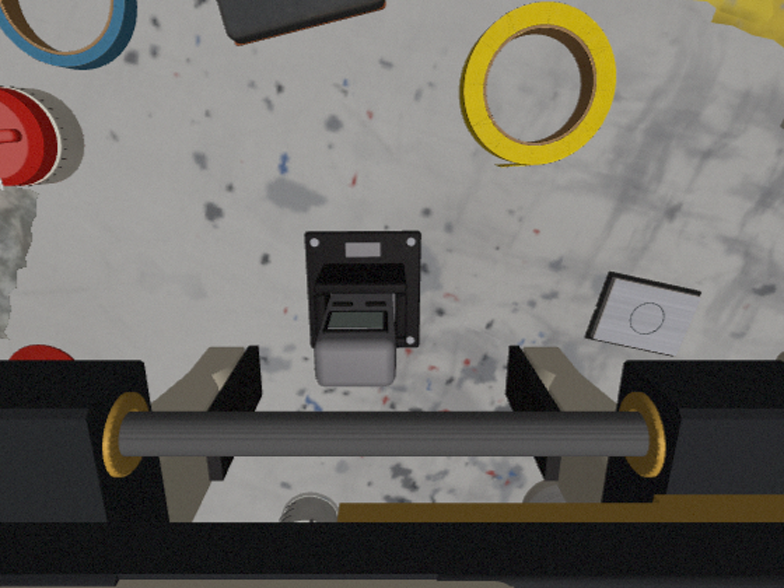

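```bash
cat >> h.py <<'E'
def o(p,x0,y0,k):return (np.array(p,float)+.5)/k-.5+np.array([x0,y0])
E
python3 - <<'E'
from h import *
c=cap("wrist")
crop(c,"w2",190,320,150,290,5.5/1.3)
for p in [(305,232),(421,232),(418,347)]:
    print(onz(c,o(p,0,0,1.4),.006))
for p in [(316,360),(396,360),(356,386),(356,333)]:
    print(onz(c,o(p,0,0,1.4),.138))
E
```

```text
[ 0.47469099 -0.31383397  0.006     ]
[ 0.45053708 -0.22629725  0.006     ]
[ 0.54527538 -0.20046027  0.006     ]
[ 0.51236719 -0.27843384  0.138     ]
[ 0.50056671 -0.23569909  0.138     ]
[ 0.52209286 -0.25303467  0.138     ]
[ 0.49080501 -0.26110488  0.138     ]
```

View pics/w2.png

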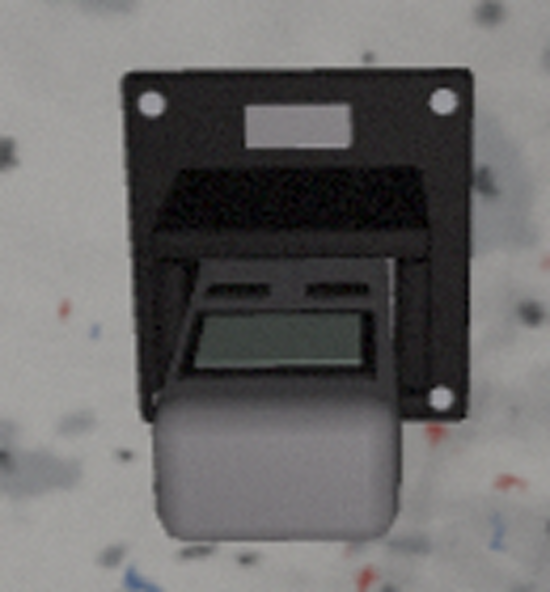

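View pics/t1.png

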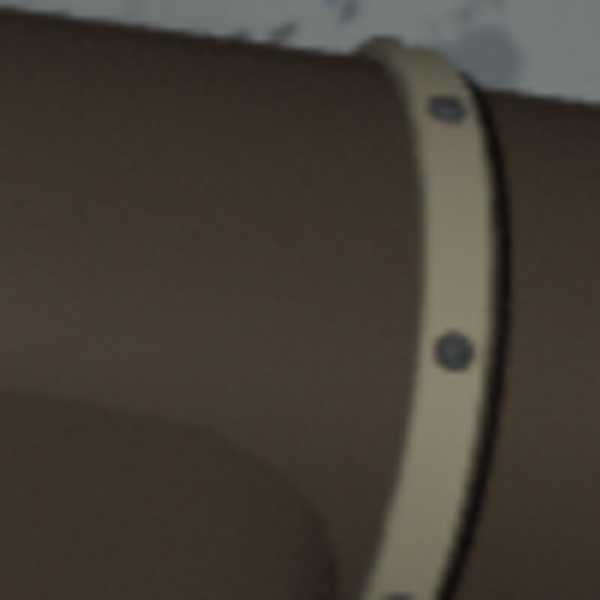

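Emit:
{"method": "apply_moves", "body": {
  "plan": [
    [0,[-0.33,0.38,0],0],
    [0,[0,0.4,0.1],0],
    [0,[0,0,0.5],0],
    [0,[0,0,0.6],0],
    [0,[0,0,0.6],0],
    [0,[0,0,0.6],0],
    [0,[0,0,0.35],0],
    [0,[0,0,0],0],
    [0,[0,0,0],0]
  ]
}}

```text
time_s: 3.0
tcp_pos: [0.507, -0.2588, 0.0896]
eef_rot: [180.0, 0.0, 105.3]
contact_force: [-0.0, -0.5, -0.2]
gripper_width: 0.0872
```

```bash
python3 - <<'E'
from h import *
c=cap("wrist");s=get_state();print(s["tcp_pos"],s["eef_rot"],s["time_s"]);crop(c,"w3",0,560,0,420,1.4)
t=cap("scene");crop(t,"s3",280,400,130,230,6)
E
```

```text
[ 0.50716487 -0.25875855  0.08989822] [1.79937744e+02 3.79739886e-02 1.05294941e+02] 3.05
```

View pics/w3.png

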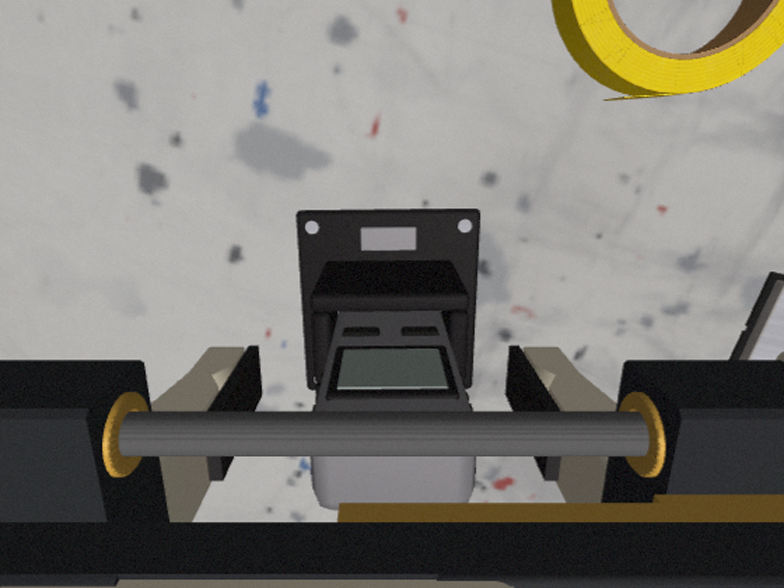

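View pics/s3.png

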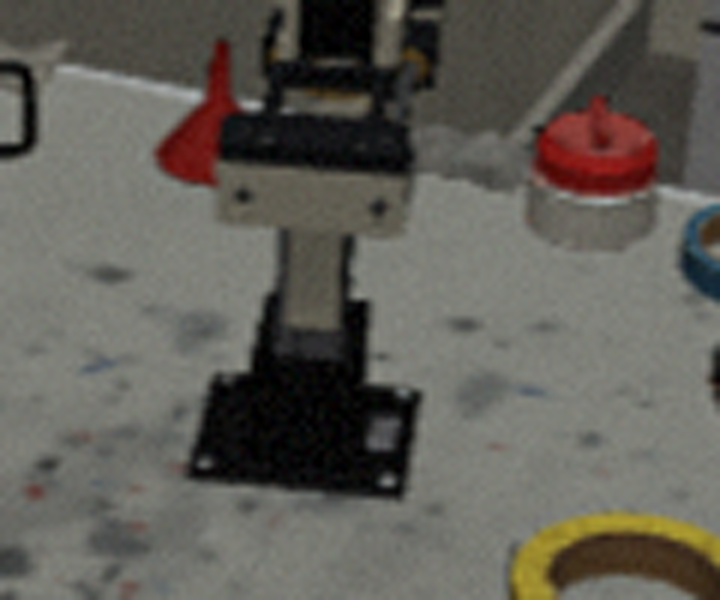

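```bash
python3 - <<'E'
from h import *
c=cap("wrist");s=get_state();T=Ro.from_euler('xyz',s["eef_rot"],degrees=True)
for p in [(393,509),(393,405),(313,470),(475,470)]:
    X=onz(c,o(p,0,0,1.4),.138);print(X,T.inv().apply(X-s["tcp_pos"]))
E
```

```text
[ 0.52356653 -0.25202589  0.138     ] [ 0.00204154  0.0176381  -0.0479495 ]
[ 0.49224394 -0.26081073  0.138     ] [ 0.00183382 -0.01489239 -0.0479979 ]
[ 0.51695092 -0.27612711  0.138     ] [-0.01945955  0.00489691 -0.04795346]
[ 0.50544201 -0.2343193   0.138     ] [ 0.02390336  0.00482867 -0.04798392]
```

Emit:
{"method": "apply_moves", "body": {
  "plan": [
    [0,[0.04,0.03,0],0],
    [120,[0,0,0],0],
    [200,[0,0,0],0],
    [255,[0,0,0],0],
    [255,[0,0,0],0],
    [255,[0,0,0],0],
    [255,[0,0,0],0],
    [255,[0,0,0],0]
  ],
  "squeeze": 25
}}

```text
time_s: 4.15
tcp_pos: [0.5075, -0.2562, 0.089]
eef_rot: [-180.0, -0.0, 105.3]
contact_force: [0.8, 0.2, -0.3]
gripper_width: 0.0458
```

Emit:
{"method": "apply_moves", "body": {
  "plan": [
    [255,[0,0,-0.15],0],
    [255,[0,0,-0.3],0],
    [255,[0,0,-0.4],0],
    [255,[0,0,-0.4],0],
    [255,[0,0,-0.4],0],
    [255,[0,0,-0.2],0],
    [255,[0,0,0],0],
    [255,[0,0,0],0]
  ]
}}

```text
time_s: 5.15
tcp_pos: [0.507, -0.2561, 0.1809]
eef_rot: [-180.0, -0.0, 105.3]
contact_force: [-1.0, 0.6, -1.9]
gripper_width: 0.046
```

```bash
python3 - <<'E'
from h import *
c=cap("wrist");s=get_state();print(s["tcp_pos"],s["eef_rot"],s["time_s"],s["contact_force"],s["moment"]);crop(c,"w4",0,560,0,420,1.4)
t=cap("scene");crop(t,"s4",280,400,110,230,5)
E
```

```text
[ 0.50698726 -0.2560646   0.18073037] [-1.79931565e+02 -4.57186544e-02  1.05293786e+02] 5.2 [ 0.17286982  0.1764567  -1.87227039] [-0.03941233  0.01836315 -0.028001  ]
```

View pics/w4.png

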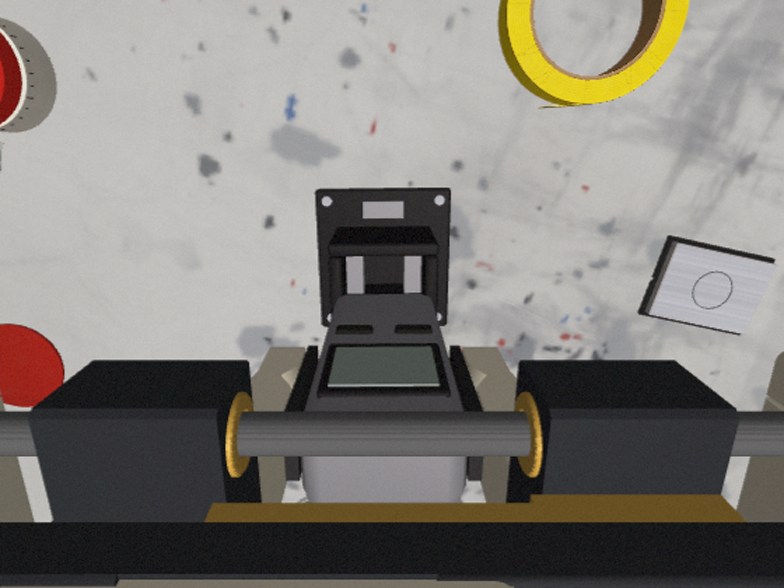

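View pics/s4.png

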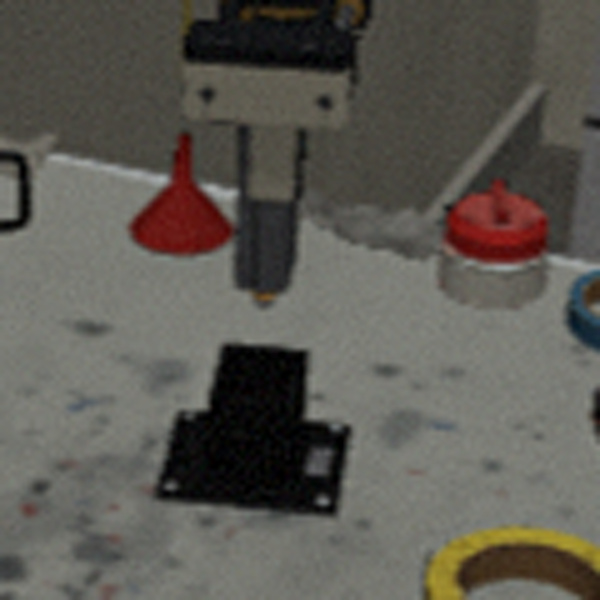

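```bash
python3 - <<'E'
from h import *
s=get_state();T=Ro.from_euler('xyz',s["eef_rot"],degrees=True)
c=cap("wrist"); crop(c,"w5",220,340,190,370,5)
# tool-frame points: grip at z=-.0188; bottom z=-.0188+.080
def P(x,y,z): return proj(c,T.apply([x,y,z])+s["tcp_pos"])[0]
print("bottom front L,R",P(-.023,-.015,.0612),P(.023,-.015,.0612))
print("top front L,R",P(-.023,-.015,-.0488),P(.023,-.015,-.0488))
print("top far",P(0,.015,-.0488))
print("probe tip",P(0,0,.0792), "bench", s["tcp_pos"])
E
```

```text
bottom front L,R [239.56133949 200.37813536] [309.80632126 200.42954497]
top front L,R [210.6321178  290.09124254] [339.98727412 290.20026526]
top far [275.15259582 359.45855154]
probe tip [274.60246175 213.14938878] bench [ 0.50702329 -0.25610189  0.18073   ]
```

View pics/w5.png

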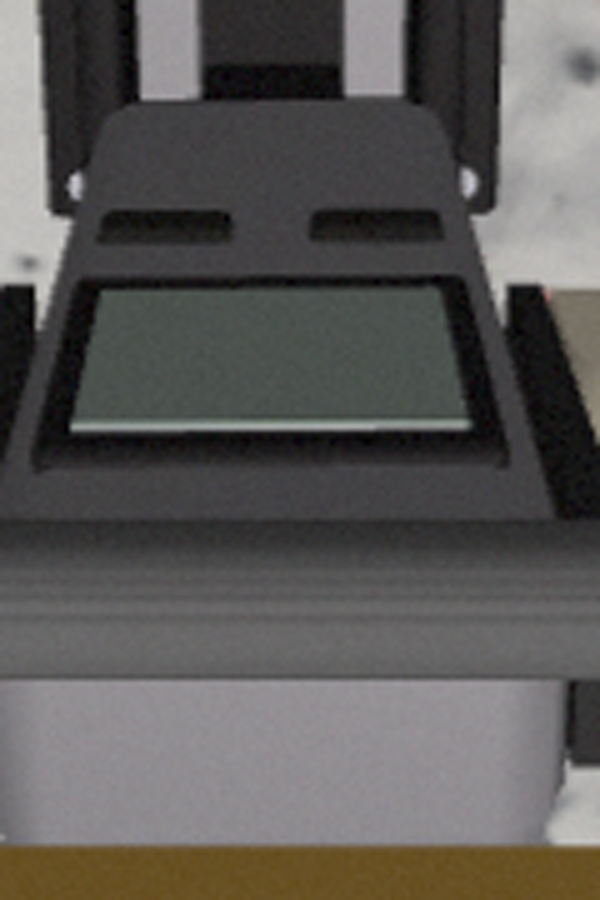

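```bash
python3 - <<'E'
from h import *
s=get_state();T=Ro.from_euler('xyz',s["eef_rot"],degrees=True)
for n,a in (("scene",(310,350,140,180)),):
  c=cap(n); x0,x1,y0,y1=a
  f=cv2.resize(c["frame"][y0:y1,x0:x1],None,fx=15,fy=15,interpolation=cv2.INTER_CUBIC)
  for th,col in((0,(0,255,0)),(4,(0,0,255)),(-4,(255,0,0))):
    G=Ro.from_euler('x',th,degrees=True)
    for q in [(0,0,.098),(-.023,-.015,.08),(.023,-.015,.08),(-.023,.015,.08),(.023,.015,.08)]:
      p=proj(c,T.apply(G.apply(q)+[0,0,-.0188])+s["tcp_pos"])[0]
      u=((p+.5-[x0,y0])*15-.5).astype(int);cv2.circle(f,tuple(map(int,u)),5,col,2)
  cv2.imwrite("pics/sc5.png",f)
E
```

```text
(no output)
```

View pics/sc5.png

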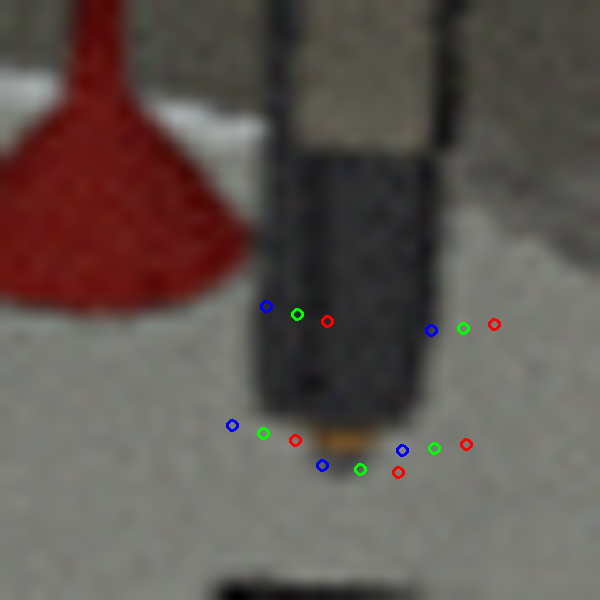

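```bash
python3 - <<'E'
import cv2,numpy as np
a=cv2.imread("pics/w3.png",0);b=cv2.imread("pics/w4.png",0)
for (x0,x1,y0,y1) in((330,450,318,345),(325,460,340,392)):
    T=a[y0:y1,x0:x1];R=cv2.matchTemplate(b[y0-15:y1+15,x0-25:x1+25],T,cv2.TM_CCOEFF_NORMED);_,m,_,l=cv2.minMaxLoc(R);print(m,l[0]-25,l[1]-15)
E
```

```text
0.33244121074676514 -3 -2
0.6951799988746643 -8 -2
```

Emit:
{"method": "apply_moves", "body": {
  "plan": [
    [255,[0.3,0.05,0],0],
    [255,[0.6,0.05,0],0],
    [255,[0.7,0.05,0],0],
    [255,[0.7,0.05,0],0],
    [255,[0.7,0.05,0],0],
    [255,[0.7,0.05,0],0],
    [255,[0.6,0.1,0],0],
    [255,[0.32,0.07,0.3],0],
    [255,[0,0,0.5],0],
    [255,[0,0,0.5],0],
    [255,[0,0,0.1],0],
    [255,[0,0,0],0]
  ]
}}

```text
time_s: 6.85
tcp_pos: [0.4691, -0.0273, 0.1114]
eef_rot: [-179.9, 0.0, 105.3]
contact_force: [0.6, 0.1, -0.9]
gripper_width: 0.0461
```

```bash
cat > ov.py <<'E'
from h import *
import sys
# overlay: name x0 x1 y0 y1 k, list of tilt
def ov(n,a,k,out,ths=(0,),dy=0.0,dz=0.0,extra=()):
  s=get_state();T=Ro.from_euler('xyz',s["eef_rot"],degrees=True)
  c=cap(n); x0,x1,y0,y1=a
  f=cv2.resize(c["frame"][y0:y1,x0:x1],None,fx=k,fy=k,interpolation=cv2.INTER_CUBIC)
  def dot(X,col):
      p=proj(c,X)[0];u=((p+.5-[x0,y0])*k-.5).astype(int);cv2.circle(f,tuple(map(int,u)),4,col,1)
  for th,col in zip(ths,((0,255,0),(0,0,255),(255,0,0))):
    G=Ro.from_euler('x',th,degrees=True)
    for q in [(0,0,.098),(-.023,-.015,.08),(.023,-.015,.08),(-.023,.015,.08),(.023,.015,.08)]:
      dot(T.apply(G.apply(np.array(q)+[0,dy,dz])+[0,0,-.0188])+s["tcp_pos"],col)
  for X in extra: dot(np.array(X),(255,255,0))
  cv2.imwrite("pics/"+out+".png",f)
  print(s["tcp_pos"],s["eef_rot"],s["time_s"],s["contact_force"],s["gripper_width"])
  return c,s,T
E
python3 - <<'E'
from ov import *
E_=[(.4705+.0135*np.cos(a),-.0267+.0135*np.sin(a),.01) for a in np.arange(0,6.3,.5)]
ov("scene",(280,340,200,280),8,"s6",extra=E_)
ov("top",(260,350,220,300),8,"t6",extra=E_)
ov("wrist",(180,380,130,330),3,"w6",extra=E_)
E
```

```text
[ 0.46913554 -0.02731868  0.11138014] [-1.79948224e+02  1.53216965e-02  1.05304731e+02] 6.85 [ 0.55700804  0.08744685 -0.94082226] 0.04606082163503421
[ 0.46956316 -0.02722832  0.11192426] [1.79985092e+02 1.39497955e-02 1.05305878e+02] 6.9 [-0.80505847  0.02063905 -1.70413168] 0.045717461853830105
[ 0.46976921 -0.02717814  0.11224281] [1.79938602e+02 8.82263209e-03 1.05303615e+02] 6.95 [-1.00895431  1.07816877 -2.11469422] 0.04591984879126308
```

View pics/s6.png

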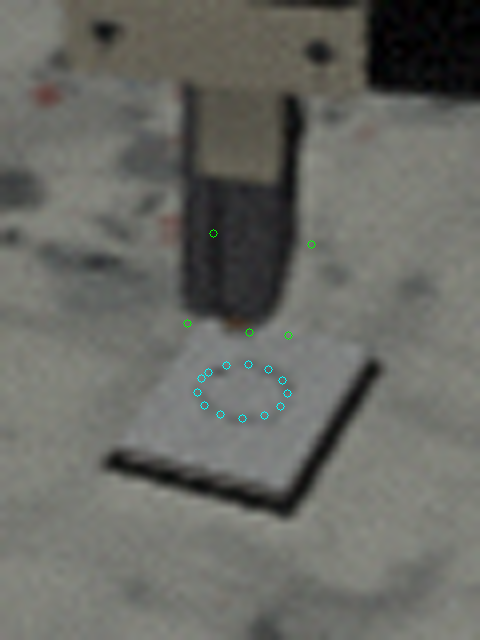

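View pics/w6.png

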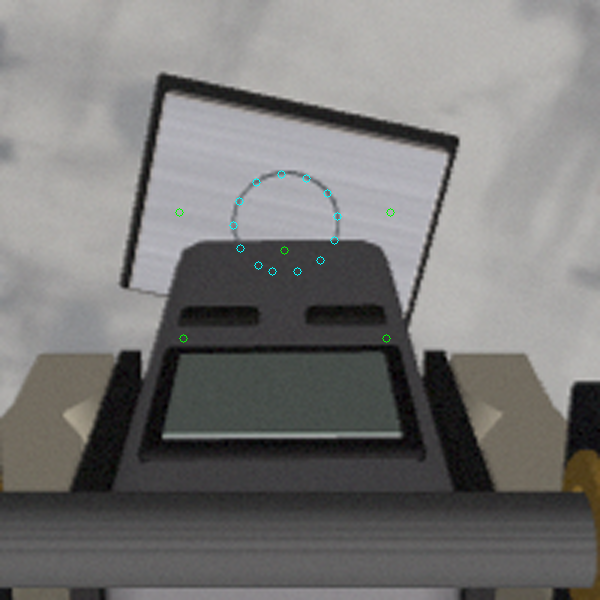

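```bash
cat > wf.py <<'E'
from h import *
def wf(n,a,k,out,cfg,R=.004):
  c=cap(n);s=get_state();T=Ro.from_euler('xyz',s["eef_rot"],degrees=True); x0,x1,y0,y1=a
  f=cv2.resize(c["frame"][y0:y1,x0:x1],None,fx=k,fy=k,interpolation=cv2.INTER_CUBIC)
  for (th,dy,dz,col) in cfg:
    G=Ro.from_euler('x',th,degrees=True)
    def px(q):
      p=proj(c,T.apply(G.apply(np.array(q)+[0,dy,dz])+[0,0,-.0188])+s["tcp_pos"])[0];return tuple(int(v) for v in ((p+.5-[x0,y0])*k-.5))
    for x in(-.023,.023):
      for y in(-.015,.015): cv2.line(f,px((x,y,-.03)),px((x,y,.08)),col,1)
    for z in(-.03,.08):
      for p,q in(((-.023,-.015),(.023,-.015)),((.023,-.015),(.023,.015)),((.023,.015),(-.023,.015)),((-.023,.015),(-.023,-.015))):
        cv2.line(f,px((*p,z)),px((*q,z)),col,1)
    for r,z in((.0035,.098),(.0055,.0965)):
      pts=np.array([px((r*np.cos(b),r*np.sin(b),z)) for b in np.arange(0,6.3,.3)]);cv2.polylines(f,[pts],True,col,1)
  cv2.imwrite("pics/"+out+".png",f)
E
python3 - <<'E'
from wf import *
wf("scene",(285,345,195,255),10,"s7",[(0,.003,0,(0,255,0)),(-2,.0,0,(0,0,255))])
wf("wrist",(190,360,190,380),3,"w7",[(0,.003,0,(0,255,0)),(-2,.0,0,(0,0,255))])
E
```

```text
(no output)
```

View pics/s7.png

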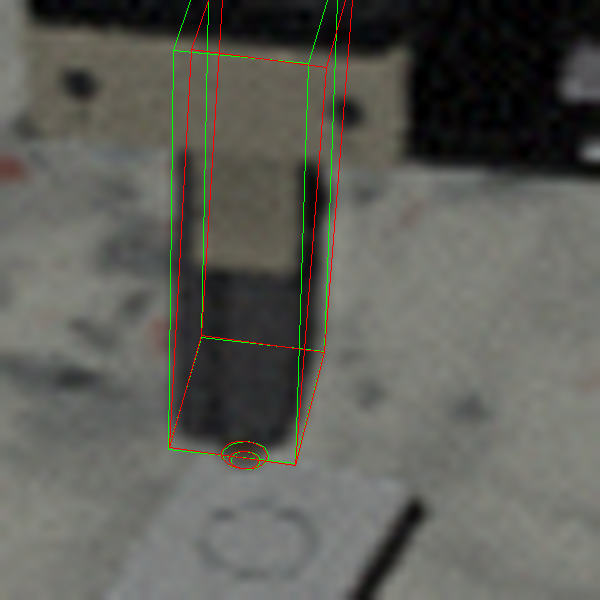

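View pics/w7.png

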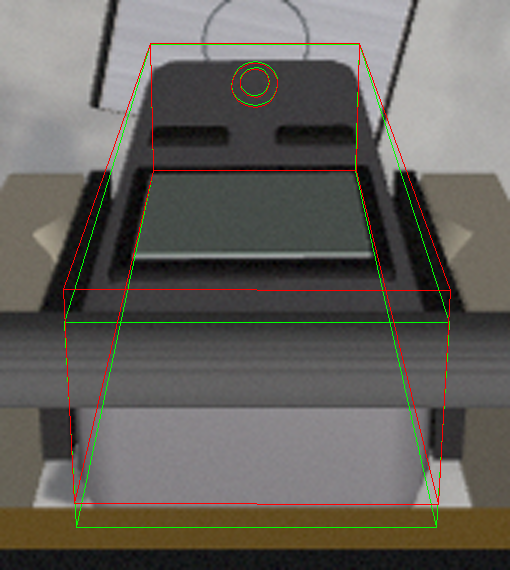

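Emit:
{"method": "apply_moves", "body": {
  "plan": [
    [255,[0,-0.05,0.1],0],
    [255,[0,0,0.15],0],
    [255,[0,0,0.1],0],
    [255,[0,0,0],0]
  ]
}}

```text
time_s: 7.6
tcp_pos: [0.4664, -0.028, 0.0934]
eef_rot: [-179.9, 0.0, 105.3]
contact_force: [0.3, -0.4, -1.9]
gripper_width: 0.0456
```

Emit:
{"method": "apply_moves", "body": {
  "plan": [
    [255,[0,0,0],0]
  ]
}}

```text
time_s: 7.72
tcp_pos: [0.4669, -0.0279, 0.0941]
eef_rot: [-180.0, 0.0, 105.3]
contact_force: [-0.2, -0.2, -0.7]
gripper_width: 0.0458
```

```bash
python3 - <<'E'
from wf import *
wf("scene",(285,345,205,265),10,"s8",[(0,.0035,0,(0,255,0))])
a=[]
for i in range(4):
    viewer.capture("top");s=get_state();a.append(np.r_[s["tcp_pos"],s["contact_force"],s["moment"]])
print(np.mean(a,0).round(4),np.std(a,0).round(4),s["time_s"])
E
```

```text
[ 4.6690e-01 -2.7800e-02  9.4200e-02  3.8900e-02 -5.0400e-02 -1.7495e+00
 -4.4000e-02 -1.1000e-03  1.0900e-02] [0.     0.     0.     0.5053 0.7045 0.256  0.0125 0.035  0.0186] 7.975
```

View pics/s8.png

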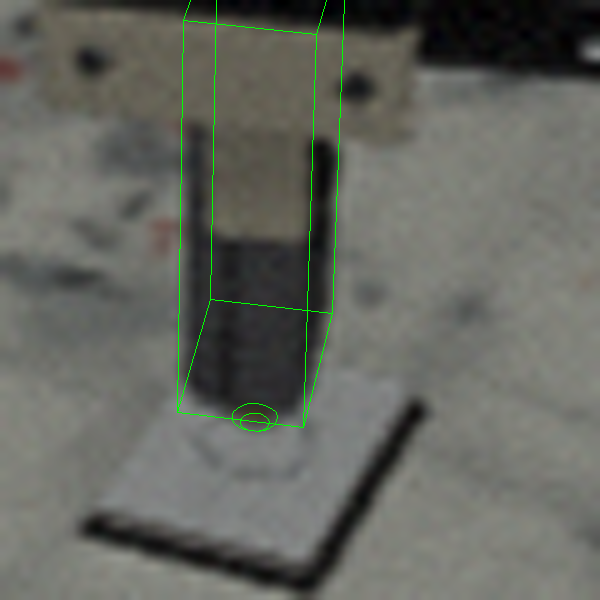

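Emit:
{"method": "apply_moves", "body": {
  "plan": [
    [255,[0,0,0.06],0],
    [255,[0,0,0.05],0],
    [255,[0,0,0.02],0],
    [255,[0,0,0],0]
  ]
}}

```text
time_s: 8.48
tcp_pos: [0.4668, -0.0279, 0.0876]
eef_rot: [-180.0, 0.0, 105.3]
contact_force: [0.4, 0.9, -0.2]
gripper_width: 0.0457
```

```bash
cat > avg.py <<'E'
from h import *
def avg(n=4):
    a=[]
    for i in range(n):
        viewer.capture("top");s=get_state();a.append(np.r_[s["tcp_pos"],s["contact_force"],s["moment"]])
    print(np.mean(a,0).round(4),s["time_s"])
E
python3 -c "from avg import *;avg()"
```

```text
[ 0.4668 -0.0279  0.0876 -0.5039  0.221   0.2303  0.1142  0.2569 -0.0007] 8.675
```

Emit:
{"method": "apply_moves", "body": {
  "plan": [
    [255,[0,0,0.03],0],
    [255,[0,0,0.02],0],
    [255,[0,0,0],0],
    [255,[0,0,0],0]
  ]
}}

```text
time_s: 9.18
tcp_pos: [0.4668, -0.0279, 0.0851]
eef_rot: [-180.0, 0.0, 105.3]
contact_force: [-1.2, 1.4, 1.2]
gripper_width: 0.0456
```

```bash
python3 -c "
from avg import *;avg()
from wf import *
wf('scene',(285,345,205,265),10,'s9',[(0,.0035,.004,(0,255,0))])"
```

```text
[ 0.4668 -0.0279  0.0851 -0.7951  0.1308  1.0383  0.1243  0.3354 -0.0065] 9.375
```

View pics/s9.png

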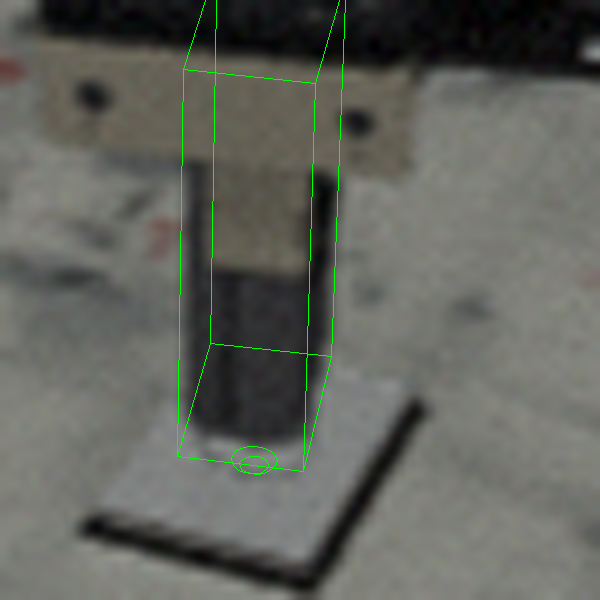

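Emit:
{"method": "apply_moves", "body": {
  "plan": [
    [255,[0,0,0],0],
    [255,[0,0,0],0],
    [255,[0,0,0],0],
    [255,[0,0,0],0],
    [255,[0,0,0],0],
    [255,[0,0,0],0],
    [255,[0,0,0],0],
    [255,[0,0,0],0],
    [255,[0,0,0],0],
    [255,[0,0,0],0],
    [255,[0,0,0],0],
    [255,[0,0,0],0]
  ]
}}

```text
time_s: 10.92
tcp_pos: [0.4668, -0.0279, 0.0851]
eef_rot: [180.0, -0.0, 105.3]
contact_force: [-0.2, -0.6, 2.1]
gripper_width: 0.0459
```

Emit:
{"method": "apply_moves", "body": {
  "plan": [
    [255,[0,0,-0.1],0],
    [255,[0,0,-0.3],0],
    [255,[0,0,-0.6],0],
    [255,[0.3,0,-0.7],0],
    [255,[0.5,0,-0.7],0],
    [255,[0.7,0.05,-0.6],0],
    [255,[0.7,0.05,-0.3],0],
    [255,[0.7,0.05,0],0],
    [255,[0.7,0.05,0],0],
    [255,[0.6,0.05,0],0],
    [255,[0.25,0,0],0],
    [255,[0,0,0],0]
  ]
}}

```text
time_s: 12.42
tcp_pos: [0.4197, 0.1902, 0.2499]
eef_rot: [-180.0, 0.0, 105.4]
contact_force: [0.2, 0.1, -1.7]
gripper_width: 0.0461
```

```bash
python3 - <<'E'
from h import *
c=cap("wrist");s=get_state();print(s["tcp_pos"],s["eef_rot"],s["time_s"]);crop(c,"w10",0,560,0,420,1.4)
np.savez("w10.npz",**c)
t=cap("scene");crop(t,"s10",280,340,200,280,7);np.savez("s10.npz",**t)
E
```

```text
[0.41982912 0.18974456 0.24988793] [-1.79960928e+02  1.95699936e-02  1.05337746e+02] 12.475
```

View pics/w10.png

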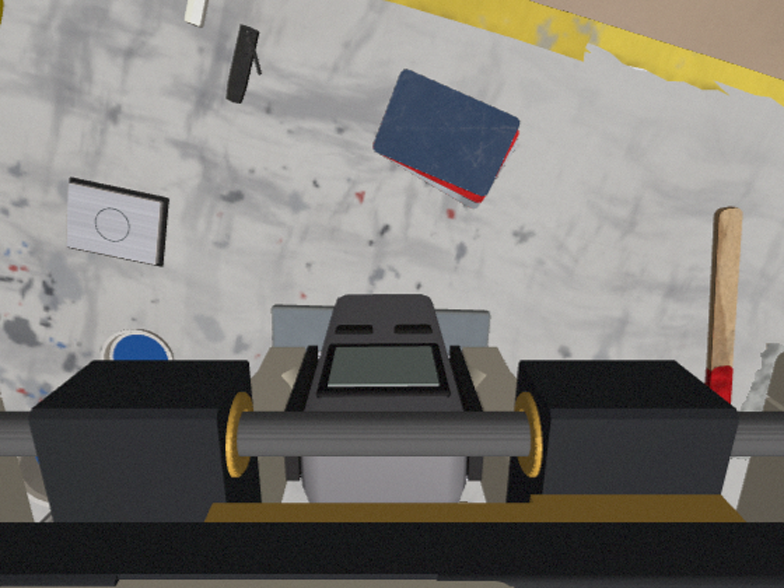

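View pics/s10.png

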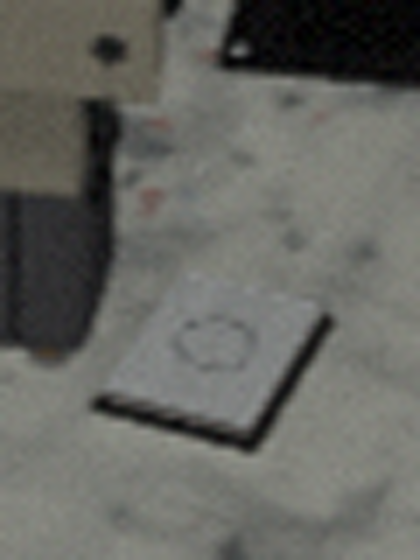

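Emit:
{"method": "apply_moves", "body": {
  "plan": [
    [255,[0,0.3,0],0],
    [255,[0,0.6,0],0.4],
    [255,[-0.2,0.7,0],0],
    [255,[-0.3,0.7,0],0],
    [255,[-0.2,0.7,0],0],
    [255,[0,0.6,0],0],
    [255,[0,0.4,0],0],
    [255,[0,0,0],0]
  ]
}}

```text
time_s: 13.52
tcp_pos: [0.6243, 0.2015, 0.2485]
eef_rot: [-179.9, 0.0, 102.8]
contact_force: [-1.2, 1.4, -2.8]
gripper_width: 0.0458
```

```bash
python3 - <<'E'
from h import *
c=cap("wrist");s=get_state();print(s["tcp_pos"],s["eef_rot"],s["time_s"]);crop(c,"w11",0,560,0,420,1.4)
np.savez("w11.npz",**c)
E
```

```text
[0.62335039 0.20140142 0.24881393] [-1.79909328e+02  3.68431129e-02  1.02813236e+02] 13.575
```

View pics/w11.png

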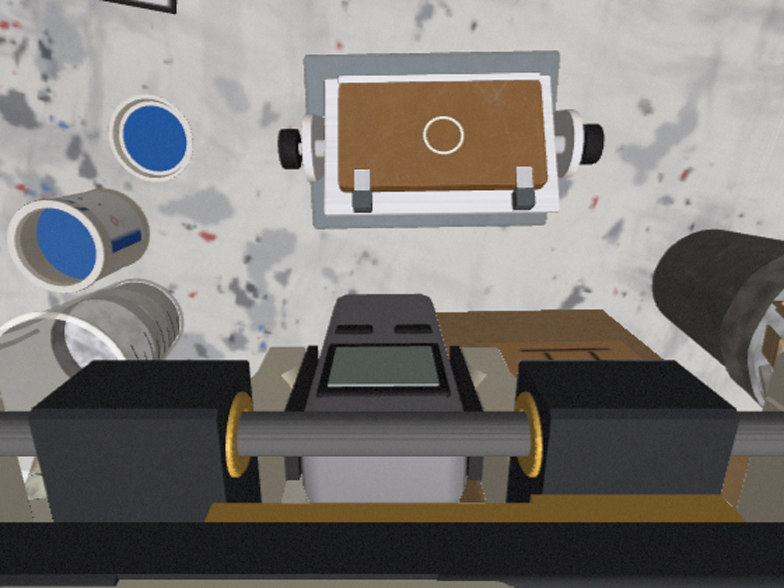

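```bash
python3 - <<'E'
from h import *
c=dict(np.load("w11.npz"));crop(c,"w11z",220,420,30,170,4)
E
```

```text
(no output)
```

View pics/w11z.png

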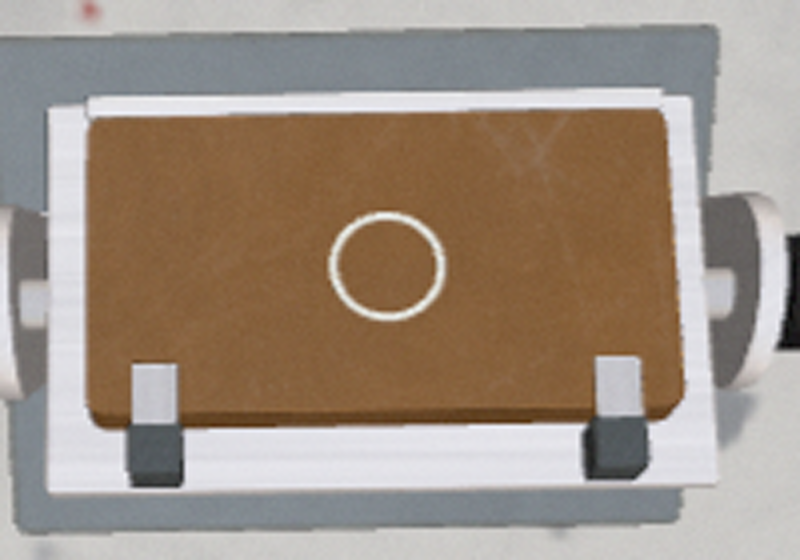

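```bash
cat > fit2.py <<'E'
from h import *
from scipy.optimize import least_squares
s=dict(np.load("s10.npz"));t=cap("top");w=dict(np.load("w11.npz"))
tp=o([(170,247),(541,162),(585,348),(228,430)],110,170,5.5);sp=o([(120,313),(232,106),(384,183),(278,396)],180,230,5)
wp=o([(687,407),(86,413),(89,115),(667,110)],220,30,4)
mk={'t':o((373,298),110,170,5.5),'s':o((251,240),180,230,5),'w':o((387,266),220,30,4)}
L=np.array([(35,65,0),(35,-65,0),(-35,-65,0),(-35,65,0)])/1000
def W(p): return Ro.from_euler('ZYX',[p[3],-p[4],0])
def run(use):
    def res(p):
        # p: pos,yaw,tilt, mark local xy ; per camera small shift of 1 px std... 
        M=W(p).apply([p[5],p[6],0])+p[:3];X=np.vstack([W(p).apply(L)+p[:3],M]);e=[]
        for k,c,q,wt in(('t',t,tp,1),('s',s,sp,1),('w',w,wp,1.)):
            if k in use: e.append(wt*(proj(c,X)-np.vstack([q,mk[k]])).ravel())
        return np.hstack(e)
    f=least_squares(res,[.53,.2,.085,.2,.35,0,0]);p=f.x
    M=W(p).apply([p[5],p[6],0])+p[:3]
    print(use,p.round(4),"deg",np.degrees(p[3:5]).round(2),"mark",M.round(4),"rms",np.sqrt(np.mean(f.fun**2)).round(2))
for u in("ts","w","tw","sw","tsw"):run(u)
E
python3 fit2.py
```

```text
ts [0.5385 0.2169 0.0793 0.2274 0.4302 0.0017 0.0017] deg [13.03 24.65] mark [0.5396 0.2189 0.08  ] rms 0.64
w [0.5369 0.2182 0.0829 0.2329 0.4644 0.0018 0.0011] deg [13.34 26.61] mark [0.5382 0.2196 0.0837] rms 0.08
tw [0.5374 0.2178 0.0831 0.2332 0.4574 0.0016 0.0014] deg [13.36 26.21] mark [0.5384 0.2195 0.0838] rms 0.73
sw [0.5367 0.2183 0.0812 0.2319 0.4532 0.0019 0.0009] deg [13.28 25.97] mark [0.5382 0.2196 0.082 ] rms 0.47
tsw [0.5372 0.2181 0.0811 0.2323 0.4474 0.0017 0.0012] deg [13.31 25.64] mark [0.5384 0.2196 0.0818] rms 0.73
```

Emit:
{"method": "apply_moves", "body": {
  "plan": [
    [255,[-0.3,-0.3,0],0],
    [255,[-0.6,-0.3,0],0],
    [255,[-0.8,-0.3,0],0],
    [255,[-0.8,-0.3,0],0],
    [255,[-0.8,-0.3,0],0],
    [255,[-0.8,-0.3,0],0],
    [255,[-0.8,-0.3,0],0],
    [255,[-0.8,-0.3,0],0],
    [255,[-0.8,-0.3,0],0],
    [255,[-0.8,-0.3,0],0],
    [255,[-0.6,-0.2,0],0],
    [255,[-0.47,-0.1,0],-0.4]
  ]
}}

```text
time_s: 15.12
tcp_pos: [0.5534, -0.244, 0.2508]
eef_rot: [180.0, 0.0, 105.3]
contact_force: [0.3, -0.1, -2.0]
gripper_width: 0.0458
```

Emit:
{"method": "apply_moves", "body": {
  "plan": [
    [255,[0,0,0.4],0],
    [255,[0,0,0.6],0],
    [255,[0,0,0.6],0],
    [255,[0,0,0.2],0],
    [255,[0,0,0],0]
  ]
}}

```text
time_s: 15.75
tcp_pos: [0.5545, -0.2425, 0.1604]
eef_rot: [-180.0, 0.0, 105.3]
contact_force: [0.5, -0.1, -1.3]
gripper_width: 0.0457
```

```bash
python3 - <<'E'
from h import *
c=cap("wrist");s=get_state();print(s["tcp_pos"],s["eef_rot"],s["time_s"]);crop(c,"w12",0,560,0,420,1.4)
c=cap("scene");crop(c,"s12",280,400,110,230,5)
E
```

```text
[ 0.55524975 -0.24264027  0.16123473] [1.79943954e+02 5.03616113e-02 1.05322521e+02] 15.8
```

View pics/w12.png

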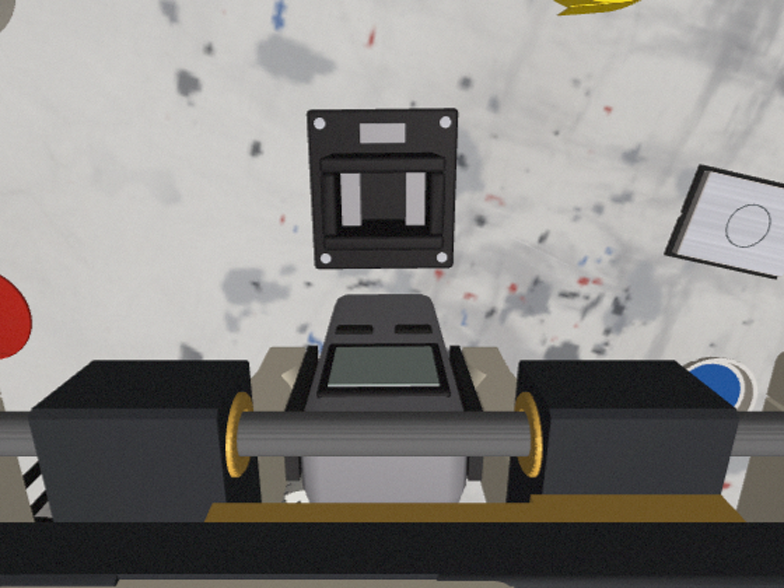

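View pics/s12.png

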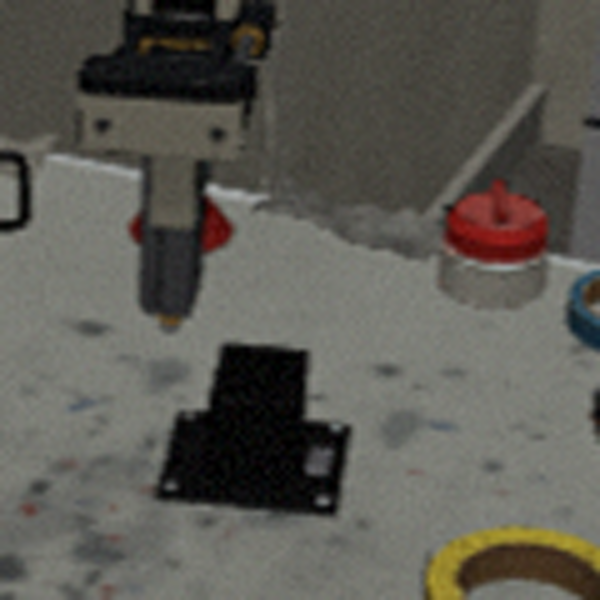

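```bash
python3 - <<'E'
from h import *
c=cap("wrist");s=get_state();T=Ro.from_euler('xyz',s["eef_rot"],degrees=True)
crop(c,"w13",215,335,70,200,4.5)
for p in [(385,249),(385,157),(322,200),(445,200)]:
    X=onz(c,o(p,0,0,1.4),.06);print(X,T.inv().apply(X-s["tcp_pos"]))
E
```

```text
[ 0.53571139 -0.24799344  0.06      ] [ 0.00019268 -0.02097122  0.10161061]
[ 0.48908778 -0.26084674  0.06      ] [ 0.00011369 -0.06933394  0.10151148]
[ 0.51902298 -0.28700568  0.06      ] [-0.03302447 -0.04737347  0.10159533]
[ 0.50185974 -0.2245674   0.06      ] [ 0.03172972 -0.04743099  0.1015194 ]
```

View pics/w13.png

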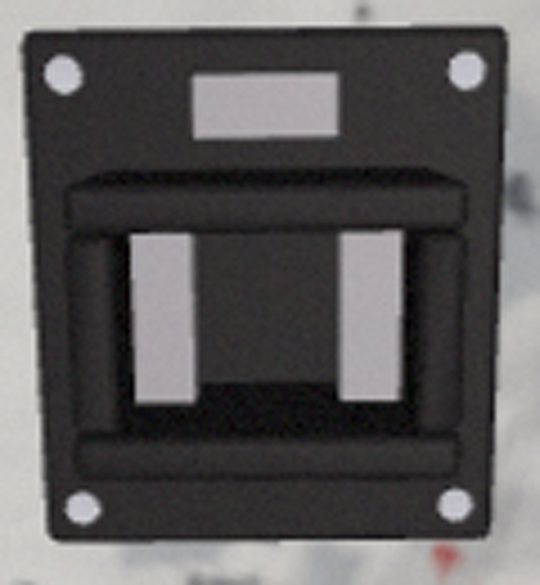

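Emit:
{"method": "apply_moves", "body": {
  "plan": [
    [255,[0,0,0.3],0],
    [255,[0,0,0.5],0],
    [255,[0,0,0.4],0],
    [255,[0,-0.1,0],0],
    [255,[0,-0.1,0],0],
    [255,[0,-0.1,0],0],
    [255,[0,-0.1,0],0],
    [255,[0,0,0],0]
  ],
  "squeeze": 20
}}

```text
time_s: 16.9
tcp_pos: [0.5375, -0.2476, 0.1017]
eef_rot: [179.7, 0.1, 105.3]
contact_force: [3.3, 3.3, -0.2]
gripper_width: 0.046
```

```bash
python3 - <<'E'
from wf import *
from avg import avg
avg(2)
wf("scene",(290,370,130,200),8,"s14",[(0,.0033,0,(0,255,0)),(-9.3,.0033,0,(0,0,255))])
wf("wrist",(190,360,190,380),3,"w14",[(0,.0033,0,(0,255,0)),(-9.3,.0033,0,(0,0,255))])
E
```

```text
[ 0.5375 -0.2476  0.1016  4.0969  3.0878 -0.139   1.2976 -1.5944  0.0425] 17.0
```

View pics/s14.png

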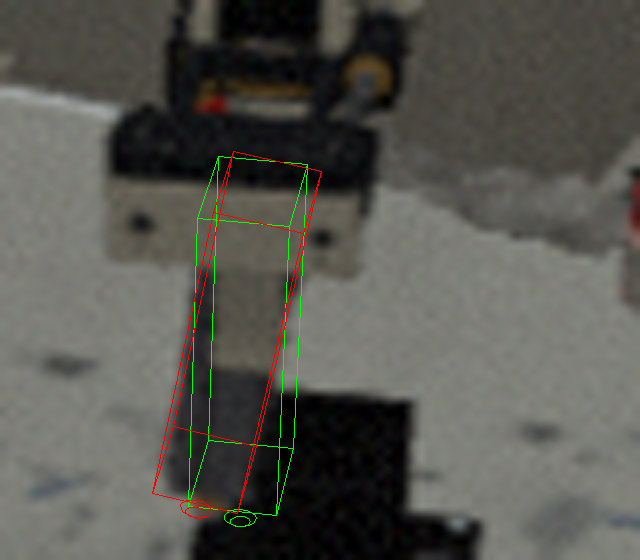

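View pics/w14.png

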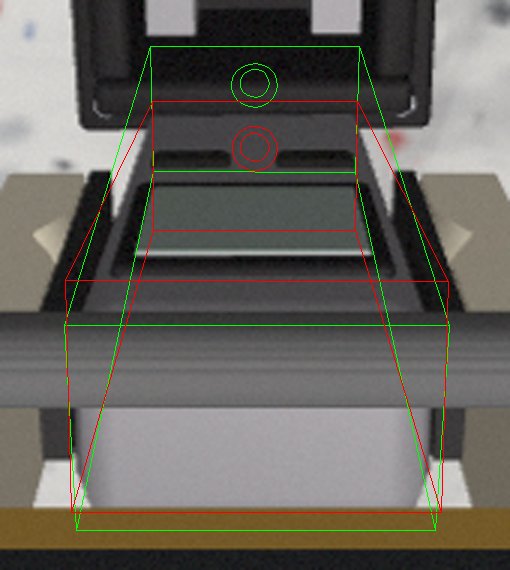

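Emit:
{"method": "apply_moves", "body": {
  "plan": [
    [255,[0,-0.08,0],0],
    [255,[0,-0.08,0],0],
    [255,[0,-0.08,0],0],
    [255,[0,-0.08,0],0],
    [255,[0,-0.05,0],0],
    [255,[0,0,0],0]
  ]
}}

```text
time_s: 17.85
tcp_pos: [0.5195, -0.2527, 0.1012]
eef_rot: [179.8, 0.1, 105.3]
contact_force: [4.7, 1.1, -3.1]
gripper_width: 0.046
```

```bash
python3 - <<'E'
from wf import *
from avg import avg
avg(2)
wf("scene",(290,370,130,200),8,"s15",[(-22,.0033,0,(0,255,0)),(-26,.0033,0,(0,0,255))])
wf("wrist",(190,360,190,380),3,"w15",[(-22,.0033,0,(0,255,0)),(-26,.0033,0,(0,0,255))])
E
```

```text
[ 0.5194 -0.2527  0.1011  4.638   1.4512 -1.712   0.6947 -1.9602  0.0866] 17.95
```

View pics/s15.png

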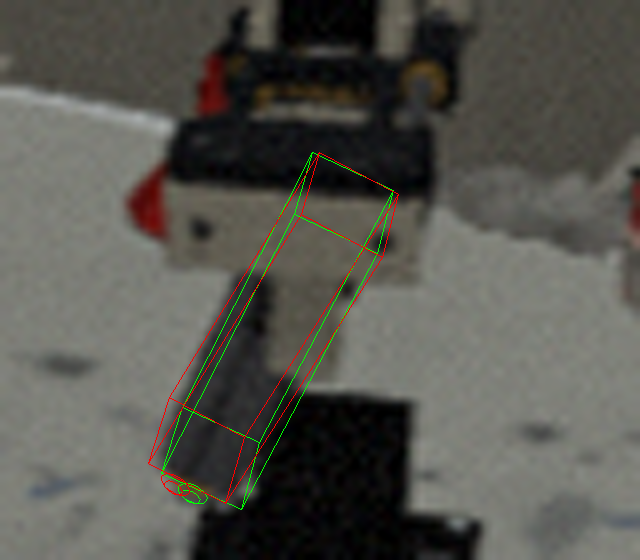

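View pics/w15.png

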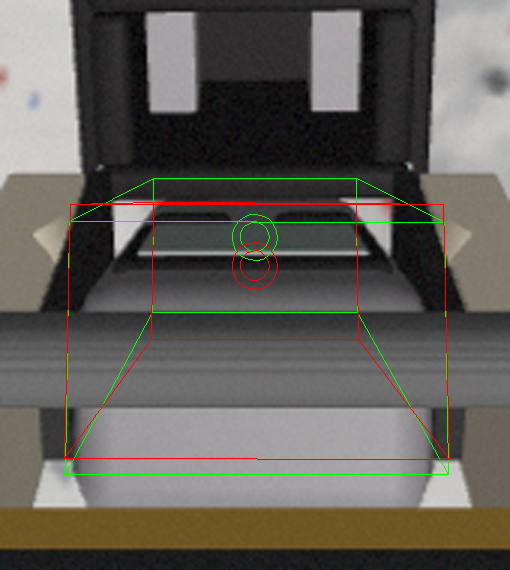

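Emit:
{"method": "apply_moves", "body": {
  "plan": [
    [255,[0,0.3,0],0],
    [255,[0,0.3,-0.3],0],
    [255,[0,0,-0.6],0],
    [255,[0,0,-0.5],0],
    [255,[0,0,-0.2],0],
    [255,[0,0,0],0],
    [255,[0,0,0],0]
  ]
}}

```text
time_s: 18.92
tcp_pos: [0.5461, -0.2444, 0.1788]
eef_rot: [-179.9, -0.1, 105.3]
contact_force: [0.1, -0.1, -2.8]
gripper_width: 0.046
```

```bash
python3 - <<'E'
from wf import *
from avg import avg
avg(2)
wf("scene",(285,365,100,180),8,"s16",[(-20,.0033,0,(0,255,0))])
wf("wrist",(190,360,190,380),3,"w16",[(-20,.0033,0,(0,255,0))])
E
```

```text
[ 0.5462 -0.2445  0.1788 -0.0035  1.0958 -1.4731 -0.0181  0.0181  0.0181] 19.025
```

View pics/s16.png

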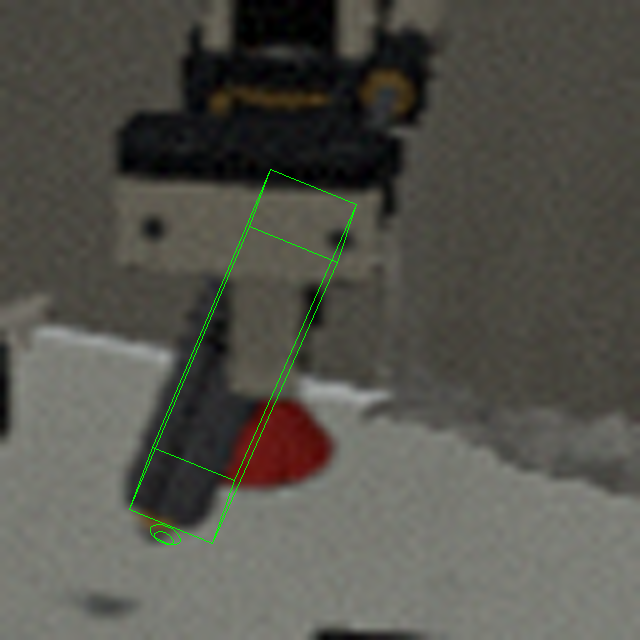

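View pics/w16.png

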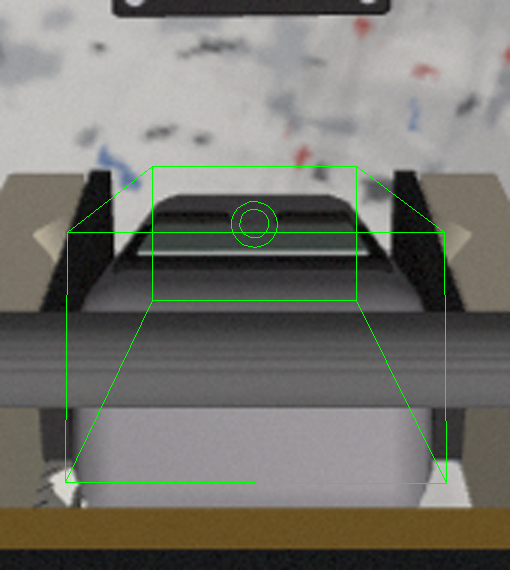

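```bash
python3 - <<'E'
from h import *
c=cap("scene");np.savez("s17.npz",**c);s=get_state();np.save("p17.npy",np.r_[s["tcp_pos"],s["eef_rot"]])
crop(c,"s17",295,330,130,172,14)
E
```

```text
(no output)
```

View pics/s17.png

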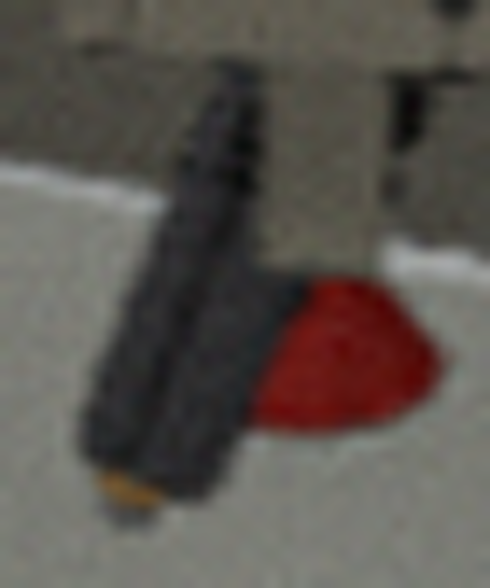

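```bash
python3 - <<'E'
from h import *
c=dict(np.load("s17.npz"));p=np.load("p17.npy");T=Ro.from_euler('xyz',p[3:],degrees=True)
def px(q,th,dy,dz):
    G=Ro.from_euler('x',th,degrees=True)
    u=proj(c,T.apply(G.apply(np.array(q)+[0,dy,dz])+[0,0,-.0188])+p[:3])[0];return ((u+.5-[295,130])*14-.5)
for th in(-12,-14,-16,-18,-20):
    for x,y in((.023,-.015),(.023,.015),(-.023,.015)):
        a=px((x,y,.02),th,.003,0);b=px((x,y,.07),th,.003,0);d=b-a;print(th,x,y,a.round(),b.round(),(d[0]/d[1]).round(3),end=' | ')
    print('tip',px((0,0,.098),th,.003,0),px((0,0,.098),th,.006,0))
E
```

```text
-12 0.023 -0.015 [367. 266.] [304. 497.] -0.272 | -12 0.023 0.015 [210. 223.] [151. 455.] -0.255 | -12 -0.023 0.015 [249. 118.] [190. 346.] -0.256 | tip [213.38422968 544.90376049] [198.44725396 540.75974958]
-14 0.023 -0.015 [363. 267.] [291. 496.] -0.313 | -14 0.023 0.015 [207. 219.] [139. 448.] -0.296 | -14 -0.023 0.015 [246. 115.] [179. 340.] -0.297 | tip [196.55364327 539.4615056 ] [181.74947628 534.86225002]
-16 0.023 -0.015 [358. 267.] [278. 493.] -0.356 | -16 0.023 0.015 [204. 215.] [127. 441.] -0.339 | -16 -0.023 0.015 [243. 111.] [168. 333.] -0.339 | tip [179.90149204 533.50846731] [165.2457988  528.45887855]
-18 0.023 -0.015 [354. 268.] [265. 491.] -0.4 | -18 0.023 0.015 [202. 210.] [116. 434.] -0.382 | -18 -0.023 0.015 [241. 106.] [157. 326.] -0.382 | tip [163.44538132 527.05102555] [148.95369075 521.55641917]
-20 0.023 -0.015 [350. 269.] [252. 488.] -0.445 | -20 0.023 0.015 [199. 206.] [105. 427.] -0.426 | -20 -0.023 0.015 [238. 102.] [146. 319.] -0.426 | tip [147.20273756 520.09601295] [132.89043367 514.1621056 ]
```

Emit:
{"method": "apply_moves", "body": {
  "plan": [
    [255,[0,0,0.4],0],
    [255,[0,0,0.6],0],
    [255,[0,0,0.42],0],
    [255,[0,-0.2,0],0],
    [255,[0,-0.2,0],0],
    [255,[0,-0.1,0],0],
    [255,[0,-0.08,0],0],
    [255,[0,-0.08,0],0],
    [255,[0,-0.08,0],0],
    [255,[0,-0.08,0],0],
    [255,[0,0,0],0],
    [255,[0,0,0],0]
  ]
}}

```text
time_s: 20.68
tcp_pos: [0.5086, -0.2556, 0.1098]
eef_rot: [179.9, 0.1, 105.3]
contact_force: [3.4, 0.7, 0.2]
gripper_width: 0.0459
```

Emit:
{"method": "apply_moves", "body": {
  "plan": [
    [255,[0,0.3,0],0],
    [255,[0,0.3,-0.2],0],
    [255,[0,0,-0.5],0],
    [255,[0,0,-0.5],0],
    [255,[0,0,-0.2],0],
    [255,[0,0,0],0]
  ]
}}

```text
time_s: 21.42
tcp_pos: [0.5366, -0.2474, 0.1794]
eef_rot: [180.0, 0.0, 105.3]
contact_force: [-0.1, -0.1, -2.2]
gripper_width: 0.0461
```

```bash
cat > ms.py <<'E'
from h import *
def snap(tag,a,k):
    c=cap("scene");s=get_state();np.savez(tag+".npz",**c);np.save(tag+"p.npy",np.r_[s["tcp_pos"],s["eef_rot"]])
    crop(c,tag,*a,k);print(s["tcp_pos"],s["time_s"],s["contact_force"])
def table(tag,x0,y0,k,ths,dys):
    c=dict(np.load(tag+".npz"));p=np.load(tag+"p.npy");T=Ro.from_euler('xyz',p[3:],degrees=True)
    def px(q,th,dy,dz=0):
        G=Ro.from_euler('x',th,degrees=True)
        u=proj(c,T.apply(G.apply(np.array(q)+[0,dy,dz])+[0,0,-.0188])+p[:3])[0];return ((u+.5-[x0,y0])*k-.5)
    for th in ths:
        sl=[]
        for x,y in((.023,-.015),(.023,.015),(-.023,.015)):
            d=px((x,y,.07),th,.006)-px((x,y,.02),th,.006);sl.append(round(d[0]/d[1],3))
        print(th,sl,[px((0,0,.098),th,dy).round().tolist() for dy in dys])
E
python3 - <<'E'
from ms import *
snap("s18",(290,330,125,170),13)
print(proj(dict(np.load("s18.npz")),get_state()["tcp_pos"]))
E
```

```text
[ 0.53599854 -0.24726772  0.17849565] 21.475 [-0.54100565 -0.35249224 -1.51410316]
[[323.27544076 144.00591433]]
```

View pics/s18.png

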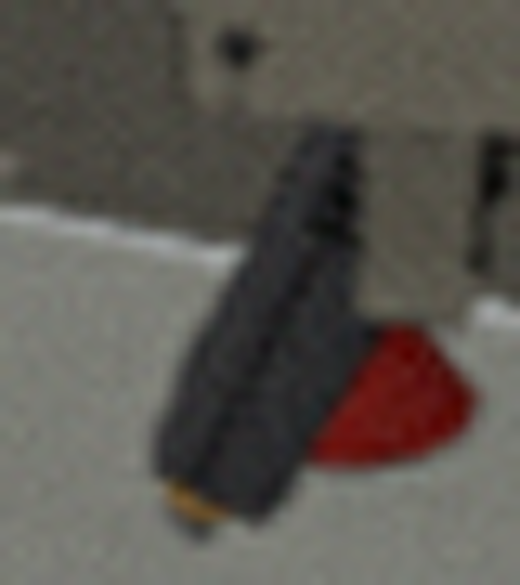

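```bash
python3 - <<'E'
from ms import *
table("s18",290,125,13,(-20,-21,-22,-23,-24,-25,-26),(.006,.008,.010))
c=dict(np.load("s18.npz"))
# edge slopes by gradient: dark-light transitions per row
g=cv2.cvtColor(c["frame"],cv2.COLOR_BGR2GRAY).astype(float)
for y in range(143,162): print(y,g[y,298:328].astype(int))
E
```

```text
-20 [np.float64(-0.45), np.float64(-0.431), np.float64(-0.431)] [[240.0, 551.0], [231.0, 548.0], [222.0, 544.0]]
-21 [np.float64(-0.473), np.float64(-0.454), np.float64(-0.453)] [[232.0, 548.0], [224.0, 544.0], [215.0, 540.0]]
-22 [np.float64(-0.497), np.float64(-0.477), np.float64(-0.476)] [[225.0, 544.0], [216.0, 540.0], [208.0, 536.0]]
-23 [np.float64(-0.521), np.float64(-0.501), np.float64(-0.5)] [[218.0, 540.0], [209.0, 536.0], [200.0, 532.0]]
-24 [np.float64(-0.545), np.float64(-0.525), np.float64(-0.523)] [[211.0, 536.0], [202.0, 532.0], [193.0, 528.0]]
-25 [np.float64(-0.57), np.float64(-0.55), np.float64(-0.548)] [[204.0, 532.0], [195.0, 528.0], [186.0, 523.0]]
-26 [np.float64(-0.595), np.float64(-0.575), np.float64(-0.572)] [[196.0, 528.0], [188.0, 523.0], [179.0, 519.0]]
143 [142 146 153 152 153 139 119  97  86  92  84  61  43  49  44  52  34  26
  22  37  73  82  78  82  81  78  79  80  58  51]
144 [124 127 132 137 147 148 146 153 160 153 117  60  49  48  44  38  34  35
  38  48  70  85  80  79  79  81  80  71  44  44]
145 [124 125 124 127 122 128 130 136 148 133  77  47 
[... 1405 characters left out ...]
 39  41  40  32
  49  52  47  46  45  47  45  40  34  36  75 110]
157 [121 123 126 110  77  48  46  49  36  28  39  37  43  48  39  40  37  45
  47  45  50  45  47  41  45  31  38  44  95 115]
158 [121 126 123 104  60  48  48  45  33  38  43  45  42  48  41  35  43  47
  46  47  47  49  50  37  41  41  53  81 110 123]
159 [122 123 125 100  55  52  44  39  27  41  44  42  41  41  41  35  38  45
  44  42  38  37  42  44  53  75  93 109 119 122]
160 [123 127 129  99  53  43  44  32  35  43  45  46  40  43  40  53  57  61
  58  52  56  55  65  77  90 112 120 123 123 124]
161 [123 120 119 104  61  49  35  28  38  44  42  44  43  35  53 100 109 100
  97  97 100 115 122 123 129 123 127 124 122 121]
```

Emit:
{"method": "apply_moves", "body": {
  "plan": [
    [255,[0,0,0.4],0],
    [255,[0,0,0.6],0],
    [255,[0,0,0.4],0],
    [255,[0,-0.2,0],0],
    [255,[0,-0.14,0],0],
    [255,[0,-0.1,0],0],
    [255,[0,-0.08,0],0],
    [255,[0,-0.08,0],0],
    [255,[0,-0.08,0],0],
    [255,[0,0,0],0],
    [255,[0,0,0],0]
  ]
}}

```text
time_s: 22.85
tcp_pos: [0.5047, -0.2567, 0.1098]
eef_rot: [179.9, 0.1, 105.3]
contact_force: [4.3, 0.6, 1.5]
gripper_width: 0.046
```

Emit:
{"method": "apply_moves", "body": {
  "plan": [
    [255,[0,0.3,0],0],
    [255,[0,0.3,-0.2],0],
    [255,[0,0,-0.5],0],
    [255,[0,0,-0.5],0],
    [255,[0,0,-0.2],0],
    [255,[0,0,0],0]
  ]
}}

```text
time_s: 23.6
tcp_pos: [0.5327, -0.2484, 0.1793]
eef_rot: [180.0, 0.0, 105.3]
contact_force: [-1.0, 0.5, -2.7]
gripper_width: 0.0461
```

```bash
python3 - <<'E'
from ms import *
snap("s19",(290,330,125,170),13)
table("s19",290,125,13,(-23,-24,-25,-26,-27,-28),(.006,.008,.010,.012))
c=cap("wrist");crop(c,"w19",190,360,190,380,3)
c=dict(np.load("s19.npz"))
g=cv2.cvtColor(c["frame"],cv2.COLOR_BGR2GRAY).astype(float)
pts=[]
for y in range(140,165):
    r=g[y,292:330];
    i=[k for k in range(len(r)-1) if r[k]>86>=r[k+1]]
    pts.append((y,[round(292+k+(r[k]-86)/(r[k]-r[k+1]),2) for k in i]))
print(pts)
E
```

```text
[ 0.53217752 -0.24832298  0.17849174] 23.65 [ 0.47837582  0.10249815 -1.89353985]
-23 [np.float64(-0.523), np.float64(-0.503), np.float64(-0.502)] [[237.0, 542.0], [228.0, 538.0], [219.0, 533.0], [211.0, 529.0]]
-24 [np.float64(-0.547), np.float64(-0.528), np.float64(-0.526)] [[229.0, 538.0], [221.0, 533.0], [212.0, 529.0], [204.0, 525.0]]
-25 [np.float64(-0.572), np.float64(-0.552), np.float64(-0.55)] [[222.0, 534.0], [214.0, 529.0], [205.0, 525.0], [197.0, 521.0]]
-26 [np.float64(-0.598), np.float64(-0.577), np.float64(-0.575)] [[215.0, 529.0], [207.0, 525.0], [198.0, 521.0], [190.0, 516.0]]
-27 [np.float64(-0.623), np.float64(-0.603), np.float64(-0.6)] [[208.0, 525.0], [200.0, 521.0], [191.0, 516.0], [183.0, 511.0]]
-28 [np.float64(-0.65), np.float64(-0.629), np.float64(-0.626)] [[201.0, 521.0], [193.0, 516.0], [185.0, 511.0], [176.0, 507.0]]
[(140, [np.float64(292.8)]), (141, [np.float64(297.55)]), (142, [np.float64(303.0)]), (143, [np.float64(307.53)]), (144, [np.float64(308.47)]), (145, [np.float64(308.47), np.float64(324.5)]), (146, [np.float64(307.34), np.float64(322.0), np.float64(326.11)]), (147, [np.float64(306.85), np.float64(325.0), np.float64(326.56)]), (148, [np.float64(306.28), np.float64(321.33)]), (149, [np.float64(305.69), np.float64(323.5)]), (150, [np.float64(305.12)]), (151, [np.float64(304.43)]), (152, [np.float64(303.69)]), (153, [np.float64(303.23)]), (154, [np.float64(303.1)]), (155, [np.float64(302.78)]), (156, [np.float64(302.4)]), (157, [np.float64(301.79)]), (158, [np.float64(301.76)]), (159, [np.float64(301.37)]), (160, [np.float64(301.51)]), (161, [np.float64(302.45)]), (162, [np.float64(303.2)]), (163, [np.float64(302.96)]), (164, [np.float64(302.96), np.float64(307.9)])]
```

View pics/s19.png

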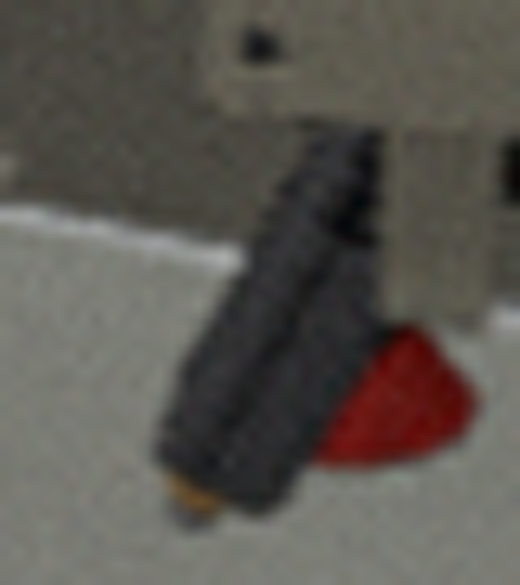

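View pics/w19.png

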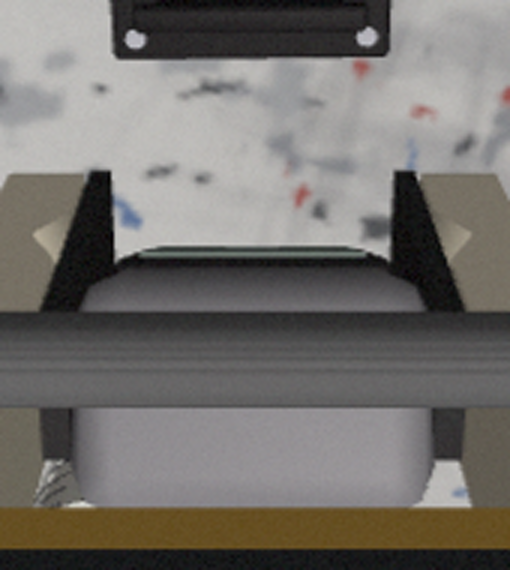

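Emit:
{"method": "apply_moves", "body": {
  "plan": [
    [255,[0.2,0,-0.2],0],
    [255,[0.5,0.1,-0.2],0],
    [255,[0.8,0.1,0],0],
    [255,[0.9,0.15,0],0],
    [255,[0.95,0.15,0],0],
    [255,[0.95,0.15,0],0],
    [255,[0.95,0.15,0],0],
    [255,[0.95,0.15,0],0],
    [255,[0.95,0.15,0],0],
    [255,[0.9,0.12,0],0],
    [255,[0.65,0.15,0],0],
    [255,[0.34,0.1,0],0.33]
  ],
  "squeeze": 30
}}

```text
time_s: 25.2
tcp_pos: [0.4832, 0.2087, 0.1992]
eef_rot: [-180.0, -0.0, 103.4]
contact_force: [0.1, -0.2, -2.4]
gripper_width: 0.046
```

Emit:
{"method": "apply_moves", "body": {
  "plan": [
    [255,[0,0,0],0],
    [255,[0,0,0],0]
  ]
}}

```text
time_s: 25.45
tcp_pos: [0.4835, 0.2065, 0.199]
eef_rot: [-180.0, 0.0, 103.4]
contact_force: [-0.1, -0.2, -1.9]
gripper_width: 0.0461
```

```bash
python3 - <<'E'
from wf import *
s=get_state();print(s["tcp_pos"],s["eef_rot"],s["time_s"])
c=cap("scene")
wf("scene",(190,290,210,310),7,"s20",[(-26,.0106,0,(0,255,0))])
wf("top",(130,260,170,300),5,"t20",[(-26,.0106,0,(0,255,0))])
E
```

```text
[0.48351525 0.2064827  0.19903472] [-1.79971213e+02  1.26299558e-02  1.03361671e+02] 25.45
```

View pics/s20.png

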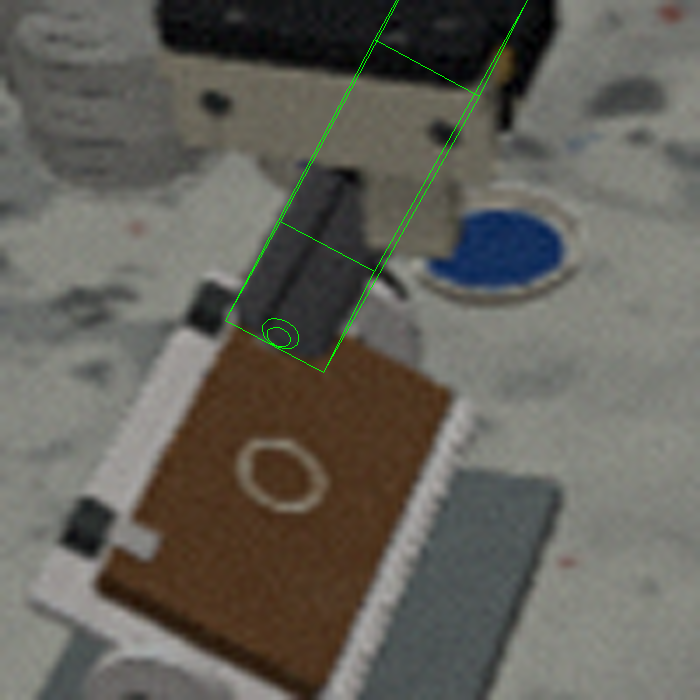

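View pics/t20.png

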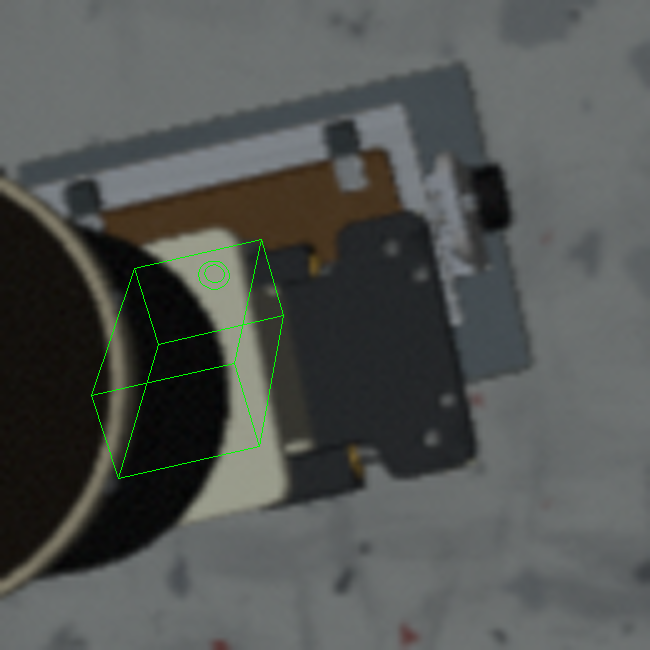

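Emit:
{"method": "apply_moves", "body": {
  "plan": [
    [255,[0,-0.07,0.27],0],
    [255,[0,-0.07,0.3],0],
    [255,[0,0.05,0.1],0],
    [255,[0,0.05,0.1],0],
    [255,[0,0.05,0.1],0],
    [255,[0,0,0],0],
    [255,[0,0,0],0]
  ]
}}

```text
time_s: 26.48
tcp_pos: [0.4846, 0.207, 0.1557]
eef_rot: [180.0, -0.0, 103.3]
contact_force: [0.2, 0.1, -2.3]
gripper_width: 0.046
```

```bash
python3 - <<'E'
from wf import *
from avg import avg
avg(2)
c=cap("scene");crop(c,"s21",205,275,225,305,7)
wf("scene",(205,275,225,305),7,"s21b",[(-26,.0106,0,(0,255,0))])
wf("wrist",(0,560,0,420),1.4,"w21",[(-26,.0106,0,(0,255,0))])
E
```

```text
[ 0.4846  0.207   0.1558  0.1597 -0.3343 -1.9308 -0.0204  0.021  -0.003 ] 26.575
```

View pics/s21.png

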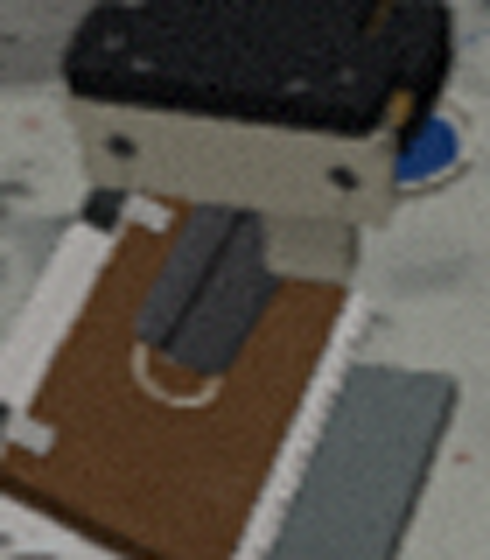

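View pics/s21b.png

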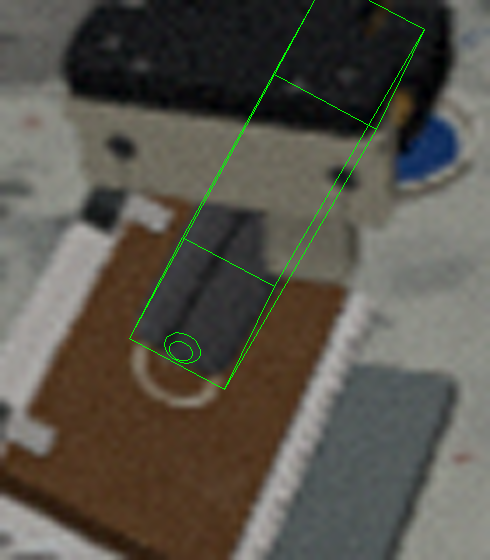

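View pics/w21.png

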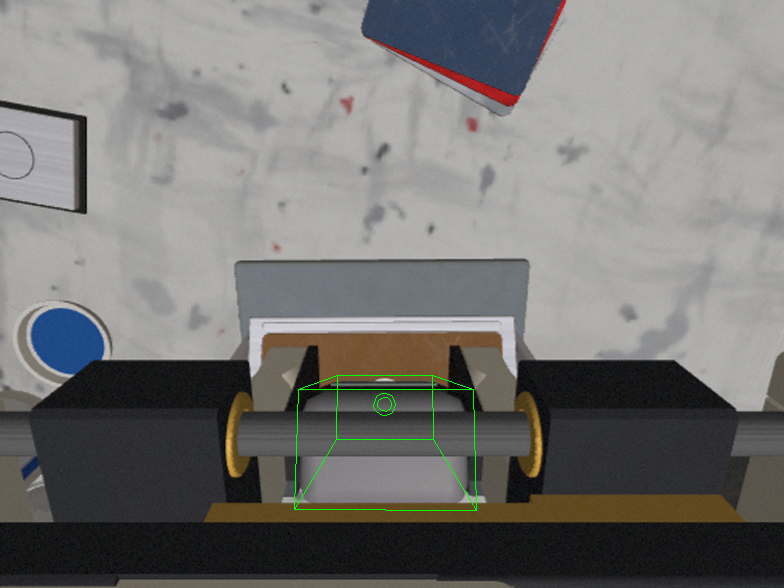

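```bash
python3 - <<'E'
from h import *
c=cap("scene");s=get_state();T=Ro.from_euler('xyz',s["eef_rot"],degrees=True)
G=Ro.from_euler('x',-26,degrees=True)
tip=T.apply(G.apply([0,.0106,.098])+[0,0,-.0188])+s["tcp_pos"]
ax=T.apply(G.apply([0,0,1.]));print(tip,ax)
for d in (0,.006,.008,.010): print(d,tip+ax*d,proj(c,tip+ax*d))
print("mark",proj(c,[.5383,.2196,.083]),o((283,475),190,210,7))
w=dict(np.load("w11.npz"));print(onz(w,o((387,266),220,30,4),.082),onz(w,o((387,266),220,30,4),.085))
E
```

```text
[0.53559627 0.21904822 0.09113163] [ 0.42681263  0.10123888 -0.89865548]
0 [0.53559627 0.21904822 0.09113163] [[230.43615113 274.75429289]]
0.006 [0.53815714 0.21965565 0.0857397 ] [[229.38962655 276.59946276]]
0.008 [0.53901077 0.21985813 0.08394239] [[229.04247355 277.21154229]]
0.01 [0.53986439 0.22006061 0.08214508] [[228.6961597  277.82214226]]
mark [[229.44283135 277.59409247]] [230.         277.42857143]
[0.53816928 0.21975366 0.082     ] [0.53823235 0.21941488 0.085     ]
```

Emit:
{"method": "apply_moves", "body": {
  "plan": [
    [255,[0,-0.02,0],0],
    [255,[0,0.025,0.05],0],
    [255,[0,0.025,0.05],0],
    [255,[0,0,0],0],
    [255,[0,0,0],0]
  ]
}}

```text
time_s: 27.4
tcp_pos: [0.4859, 0.2073, 0.1506]
eef_rot: [-180.0, 0.0, 103.3]
contact_force: [-0.7, 0.1, -0.6]
gripper_width: 0.0459
```

```bash
python3 -c "from avg import *;avg(4)"
```

```text
[ 0.4859  0.2073  0.1506 -0.939   0.0414 -0.3187  0.0512  0.34    0.0378] 27.6
```

Emit:
{"method": "apply_moves", "body": {
  "plan": [
    [255,[0,0.012,0.025],0],
    [255,[0,0.012,0.025],0],
    [255,[0,0,0],0],
    [255,[0,0,0],0]
  ]
}}

```text
time_s: 28.1
tcp_pos: [0.4871, 0.2076, 0.1481]
eef_rot: [180.0, 0.0, 103.3]
contact_force: [-1.0, 1.5, 0.7]
gripper_width: 0.0457
```

```bash
python3 - <<'E'
from avg import *
from wf import *
avg(4)
c=cap("scene");crop(c,"s22",205,275,225,305,7);np.savez("s22.npz",**c)
wf("scene",(205,275,225,305),7,"s22b",[(-26,.0106,0,(0,255,0))])
wf("wrist",(190,360,190,380),3,"w22",[(-26,.0106,0,(0,255,0))])
E
```

```text
[ 4.8710e-01  2.0750e-01  1.4810e-01 -1.3459e+00 -7.1200e-02  7.4990e-01
  4.6500e-02  5.0050e-01 -2.0000e-04] 28.3
```

View pics/s22.png

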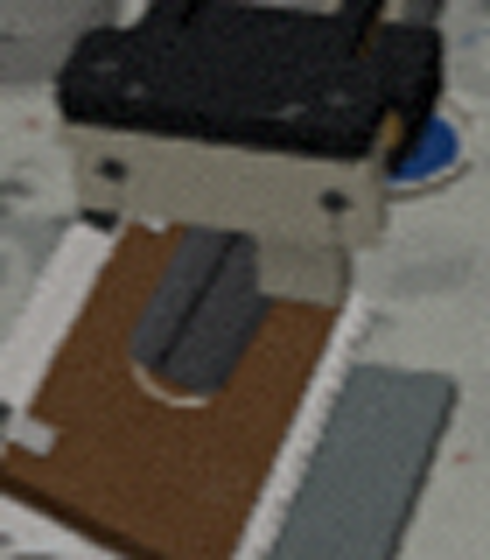

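View pics/s22b.png

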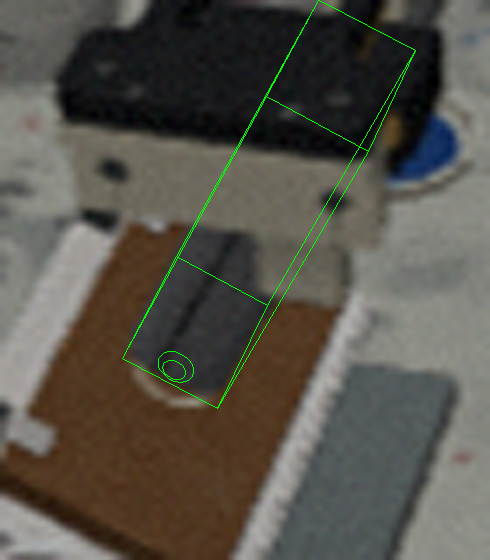

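View pics/w22.png

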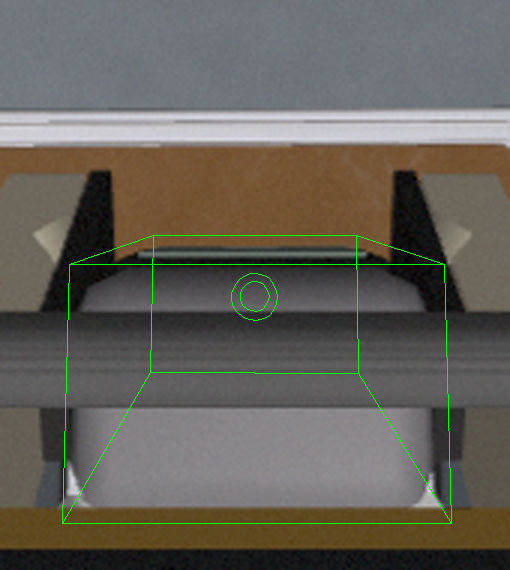

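```bash
python3 - <<'E'
from h import *
s=get_state();T=Ro.from_euler('xyz',s["eef_rot"],degrees=True)
c=dict(np.load("s22.npz"));f=cv2.GaussianBlur(c["frame"],(3,3),0).astype(float)
sat=f[:,:,2]-f[:,:,0]
L=[];S=[];Rr=[]
for y in range(258,281):
    r=sat[y,218:248]
    i=[k for k in range(29) if r[k]>15>=r[k+1]][:1]; j=[k for k in range(29) if r[k]<15<=r[k+1]][-1:]
    g=f[y,:,:].mean(1)
    a=218+i[0]+(r[i[0]]-15)/(r[i[0]]-r[i[0]+1]) if i else None
    b=218+j[0]+(15-r[j[0]])/(r[j[0]+1]-r[j[0]]) if j else None
    L.append((y,a));Rr.append((y,b))
    if i:
        x0=int(a)+3;k=x0+np.argmin(g[x0:x0+7]);q=np.polyfit([-1,0,1],g[k-1:k+2],2);S.append((y,k-q[1]/2/q[0]))
for n,v in(("L",L),("S",S),("R",Rr)): print(n,[(y,round(x,1)) for y,x in v if x])
def px(q,th,dy):
    G=Ro.from_euler('x',th,degrees=True);return proj(c,T.apply(G.apply(np.array(q)+[0,dy,0])+[0,0,-.0188])+s["tcp_pos"])[0]
for th in(-22,-24,-26,-28,-30):
    o_=[]
    for x,y in((-.023,.015),(.023,.015),(.023,-.015)):
        a=px((x,y,.035),th,.0106);b=px((x,y,.07),th,.0106);o_.append((round((b-a)[0]/(b-a)[1],3),a.round(1).tolist(),b.round(1).tolist()))
    print(th,o_)
E
```

```text
L [(258, np.float64(231.1)), (259, np.float64(230.7)), (260, np.float64(230.2)), (261, np.float64(229.7)), (262, np.float64(229.1)), (263, np.float64(228.6)), (264, np.float64(228.1)), (265, np.float64(227.6)), (266, np.float64(227.1)), (267, np.float64(226.4)), (268, np.float64(225.8)), (269, np.float64(225.4)), (270, np.float64(224.8)), (271, np.float64(224.3)), (272, np.float64(223.8)), (273, np.float64(223.6)), (274, np.float64(223.6)), (275, np.float64(223.6)), (276, np.float64(224.2)), (277, np.float64(225.8)), (278, np.float64(228.2)), (279, np.float64(230.2)), (280, np.float64(231.8))]
S [(258, np.float64(237.7)), (259, np.float64(237.6)), (260, np.float64(237.1)), (261, np.float64(236.4)), (262, np.float64(235.8)), (263, np.float64(235.4)), (264, np.float64(234.9)), (265, np.float64(234.2)), (266, np.float64(233.4)), (267, np.float64(232.9)), (268, np.float64(232.3)), (269, np.float64(231.9)), (270, np.float64(231.2)), (271, np.float64(230.8)), (272, np.float64(230.3)), (273, np.float64(229.6)), (274, np.float64(228.9)), (275, np.float64(228.2)), (276, np.float64(227.8)), (2
[... 836 characters left out ...]
 [245.3, 269.0], [239.8, 280.8])]
-24 [(np.float64(-0.492), [238.1, 247.3], [232.4, 258.9]), (np.float64(-0.492), [230.6, 261.7], [224.8, 273.4]), (np.float64(-0.525), [244.7, 268.8], [238.6, 280.3])]
-26 [(np.float64(-0.551), [237.7, 246.8], [231.5, 258.1]), (np.float64(-0.551), [230.2, 261.1], [223.9, 272.6]), (np.float64(-0.586), [244.1, 268.5], [237.5, 279.8])]
-28 [(np.float64(-0.612), [237.3, 246.2], [230.6, 257.2]), (np.float64(-0.614), [229.8, 260.5], [222.9, 271.7]), (np.float64(-0.651), [243.5, 268.3], [236.3, 279.2])]
-30 [(np.float64(-0.676), [237.0, 245.6], [229.7, 256.3]), (np.float64(-0.68), [229.4, 259.9], [222.0, 270.8]), (np.float64(-0.719), [242.9, 268.0], [235.2, 278.7])]
```

```bash
python3 - <<'E'
from h import *
a=dict(np.load("s10.npz"))["frame"];b=cap("scene")["frame"]
for x0,x1,y0,y1 in((190,220,275,325),(235,262,270,320),(295,328,235,265)):
    A=cv2.cvtColor(a,6)[y0:y1,x0:x1].astype(float);B=cv2.cvtColor(b,6)[y0:y1,x0:x1].astype(float)
    print(cv2.phaseCorrelate(A,B,cv2.createHanningWindow((x1-x0,y1-y0),cv2.CV_64F)),np.abs(A-B).mean())
s=get_state();print(s["tcp_pos"],s["qd"].round(2),s["contact_force"],s["time_s"])
E
```

```text
((-0.06788796549601983, 0.008530570483767264), 0.8775576213164501) 2.8938402073499243
((0.5651032085269208, -0.12310031194998317), 0.9836594827832129) 2.6719417599814994
((0.09431849808034443, 0.016324914443629268), 1.0016012508550467) 8.94040404040404
[0.48710001 0.20754078 0.14808325] [0.05 0.01 0.1  0.04 0.07 0.01] [-1.72123603  0.42333134  0.94749213] 28.5
```

```bash
python3 - <<'E'
from h import *
a=cv2.imread("pics/scene0.png");b=cap("scene")["frame"]
ga=cv2.cvtColor(a,6);gb=cv2.cvtColor(b,6)
for x0,x1,y0,y1 in((190,220,275,325),(235,262,270,320),(228,256,285,318),(240,256,280,310),(182,212,270,312),(186,270,275,340)):
    R=cv2.matchTemplate(gb[y0-4:y1+4,x0-4:x1+4],ga[y0:y1,x0:x1],cv2.TM_CCOEFF_NORMED);_,m,_,l=cv2.minMaxLoc(R)
    w=R[l[1],l[0]-1:l[0]+2];v=R[l[1]-1:l[1]+2,l[0]]
    sub=lambda w:(w[0]-w[2])/2/(w[0]-2*w[1]+w[2])
    print(round(m,3),l[0]-4+sub(w),l[1]-4+sub(v))
E
```

```text
0.996 -0.0033952137 -0.0031946816
0.981 -0.015360997 -0.007829339
0.993 -0.0084853405 -0.014335775
0.993 -0.009477209 -0.018330647
0.994 0.0025141987 0.017738897
0.99 -0.0055210753 -0.0045131473
```

Compared with the first picture, the panel has not moved (under 0.02 px). Handing in.

```bash
python3 -c "
from plant import close_job
print(close_job())"
```

```text
the job is handed in; nothing more can be done
None
```

The job is handed in. It ended with the arm holding the gauge still, its probe inside the circle on the panel; the clock was at about 28.5 s of the 48 s allowed.

- **Zeroing:** I lifted the gauge straight out of the dock and held it upright on the zero plate for over 1.5 s. The contact force was about 2.8 N, which is about 3 mm of probe travel. The probe was aimed to within about 2 mm of the plate's middle.
- **Tilting the gauge:** The arm could only turn about the vertical. I tilted the gauge in the grip by drawing it back three times against the outside of the fixed dock's wall, with 4–5 N. The gauge also slid about 7 mm sideways between the pads, which I allowed for when aiming at the mark.
- **Panel reading:** The probe pressed on the panel with about 2.9 N, or about 3.4 mm of travel. By position it was within about 2 mm of the circle's centre, but the tip itself was hidden by the gauge body in the last pictures.

**Last checks**
- **Squareness:** Gauge edges in the last picture gave tilts of 25.1°, 25.9° and 26.5°. The panel measured 24.6° to 26.6° depending on which cameras I used. So the gauge is square to within about 1–2°.
- **Surface height:** The probe touched the panel about 3 mm higher than the camera fit predicted.
- **Panel movement:** Compared with the first picture, the panel had shifted less than 0.02 px. An earlier comparison with a later picture had suggested 0.57 px on one patch; I think the arm nearby caused that.
- **Other items:** The zero plate lined up to about 0.1 px with a picture taken just after zeroing. I did not compare it with the start, or check the tin and lid, but no move was planned near them.

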